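Prop the glassware chest open and sort the flasks

TASK

Open the glassware chest's lid right up, swing the prop rod up out of its clip and lower the lid on to it, so that the rod's tip sits in the slot under the lid and carries it. Only once it is propped, stand every sound, stoppered flask upright on the floor of the chest, and put every flask with a snapped neck into the broken-glass bin (before or after, as you like). Leave the chest propped open and the other things on the bench alone.

Things in the scene. Friction and masses are not known exactly. Their poses are not given: they have to be found in the camera images.
- chest: Grey open-topped steel storage chest fixed to the bench, outside 270 (its x) x 200 (its y) x 105 mm high, walls 9 mm, inner floor 9 mm above the bench (inside 252 x 182 mm). Origin: centre of its underside. The lid is hinged along the +y rim; the prop rod is on the +x face.
- lid (a joint): Angle of the chest's aluminium lid (270 x 200 x 18 mm, about 0.45 kg), rad: 0 closed, 1.57 upright, 1.70 at its stop; the bar goes up and towards the chest's +y. Slight hinge friction: it stays by itself above about 1.48 (best left at 1.62 to 1.7) and falls shut from lower unless on the rod, where it rests at about 1.36.
- lid_hinge (a point): Middle of the lid's hinge line (fixed to the chest): at x 0, y +100, z 105 mm in the chest's frame; the line runs along the chest's x.
- lid_bar (a point): Middle of the lid's handle, a round bar 12 mm thick and 100 mm long, parallel to the hinge (chest x), held 38 mm clear of the lid's free edge by posts at its ends; 238 mm from the hinge line. The point's axes are the lid's: y points from the bar to the hinge, z out of the lid's upper face. When the lid is shut, 9 mm above the rim.
- lid_slot (a point): Where the rod's tip (centre of its round end) belongs: middle of the steel slot under the lid's +x edge, 12 mm outside the chest's +x face, 140 mm from the hinge line. The slot opens from the lid's underside and is 26 mm wide along the lid, between a low rib (hinge side, 4 mm deep) and a steep cheek (far side, 17 mm deep); the tip must lie between them, off the cheek's lip.
- rod (a joint): Prop rod's angle, rad: 0 in its clip, lying along the chest's +x face, dipping 0.1 rad, tip towards the chest's +y; grows as the tip swings up; stop at 1.2. A stiff pivot holds it at any angle (about 3 N at the pin moves it). With the lid at about 1.66 swing it to 1.05 (1.02 to 1.08 will do), then lower the lid on to it; seated it is at about 1.04, the lid at 1.36.
- rod_pivot (a point): The rod's pivot, on the chest: x +147, y -50, z 75 mm in the chest's frame. The axis runs along the chest's x.
- rod_tip (a point): Centre of the round free end of the steel rod (10 mm thick), 206 mm from the pivot.
- rod_pin (a point): Grip point on the rod's black handle pin: 12 mm thick, sticking straight out along the chest's +x, 115 mm from the pivot; the pin is 78 mm long and this point is 20 mm from its end, 70 mm outside the chest's face.
- bin: Grey open-topped broken-glass bin fixed to the bench, outside 170 (its x) x 150 (its y) x 70 mm high, walls and floor 5 mm. Origin: centre of its underside.
- flask1: Sound flask (may be absent): amber conical flask, 52 mm wide at the base, tapering to 20 mm at 45 mm height, straight neck 20 mm thick from 45 to 82 mm, white stopper (fixed in, up to 25 mm thick) to 96 mm. About 60 g. Origin: centre of its underside, z up.
- flask2: Sound flask (may be absent): amber conical flask, 52 mm wide at the base, tapering to 20 mm at 45 mm height, straight neck 20 mm thick from 45 to 82 mm, white stopper (fixed in, up to 25 mm thick) to 96 mm. About 60 g. Origin: centre of its underside, z up.
- flask3: Sound flask (may be absent): amber conical flask, 52 mm wide at the base, tapering to 20 mm at 45 mm height, straight neck 20 mm thick from 45 to 82 mm, white stopper (fixed in, up to 25 mm thick) to 96 mm. About 60 g. Origin: centre of its underside, z up.
- flask4: Sound flask (may be absent): amber conical flask, 52 mm wide at the base, tapering to 20 mm at 45 mm height, straight neck 20 mm thick from 45 to 82 mm, white stopper (fixed in, up to 25 mm thick) to 96 mm. About 60 g. Origin: centre of its underside, z up.
- snapped1: Reject (may be absent): the same amber conical flask with its neck snapped short and no stopper, 20 mm thick neck from 45 to 72 mm, a small shard up to 78 mm. Origin: centre of its underside, z up.
- snapped2: Reject (may be absent): the same amber conical flask with its neck snapped short and no stopper, 20 mm thick neck from 45 to 72 mm, a small shard up to 78 mm. Origin: centre of its underside, z up.
- snapped3: Reject (may be absent): the same amber conical flask with its neck snapped short and no stopper, 20 mm thick neck from 45 to 72 mm, a small shard up to 78 mm. Origin: centre of its underside, z up.
- jar: Small white jar with a black cap, 44 mm wide, 55 mm high, standing among the flasks. A bystander: leave it alone. Origin: underside.
- beaker: Small clear glass beaker, 48 mm wide, 55 mm high, standing among the flasks. A bystander: leave it alone. Origin: underside.
- reagent: Capped bottle, 66 mm wide, 140 mm high. A bystander: leave it alone. Origin: underside.
- mortar: White ceramic bowl, 90 mm wide, 50 mm high. A bystander: leave it alone. Origin: underside.
- spatula: Narrow steel laboratory spatula 180 mm long, 5 mm thick, lying on the bench. A bystander: leave it alone. Origin: underside centre.
Not all that is in view belongs to the job. Leave any green look-alike of the snapped2 alone. What is shaped like the flask2 but red is not meant.

How it is judged (in metres and radians):
On the way, in this order (a step that is already met when the one before it is completed fails the run):
1. the lid is raised upright (value of joint lid above 1.46 rad), for 0.2 s.
2. the rod is swung up out of its clip under the raised lid (value of joint rod above 0.6 rad and value of joint lid above 1.42 rad), for 0.2 s.
3. the lid is lowered on to the rod, its tip in the slot (distance between rod_tip and lid_slot below 0.014 m and value of joint lid between 1.3 and 1.41 rad), for 0.5 s.
At the end, for the whole second after the job is handed in: Rod tip within 14 mm of the slot's middle and the lid at rest on it at 1.30 to 1.41 rad; every sound flask that is present stands in the chest on its floor, tilted less than 0.2 rad; every snapped flask present lies or stands within the broken-glass bin; all at rest (all of step 3 and velocity of joint lid between -0.05 and 0.05 rad/s and x of flask1 in the frame of chest between -0.127 and 0.127 m and y of flask1 in the frame of chest between -0.092 and 0.092 m and z of flask1 in the frame of chest between -0.01 and 0.02 m and angle between each of flask1, flask2, flask3, flask4's own z axis and vertical below 0.2 rad and linear speed of each of flask1, flask2, flask3, flask4, snapped1, snapped2, snapped3 below 0.03 m/s and x of flask2 in the frame of chest between -0.127 and 0.127 m and y of flask2 in the frame of chest between -0.092 and 0.092 m and z of flask2 in the frame of chest between -0.01 and 0.02 m and x of flask3 in the frame of chest between -0.127 and 0.127 m and y of flask3 in the frame of chest between -0.092 and 0.092 m and z of flask3 in the frame of chest between -0.01 and 0.02 m and x of flask4 in the frame of chest between -0.127 and 0.127 m and y of flask4 in the frame of chest between -0.092 and 0.092 m and z of flask4 in the frame of chest between -0.01 and 0.02 m and x of snapped1 in the frame of bin between -0.082 and 0.082 m and y of snapped1 in the frame of bin between -0.072 and 0.072 m and z of snapped1 in the frame of bin between -0.01 and 0.06 m and x of snapped2 in the frame of bin between -0.082 and 0.082 m and y of snapped2 in the frame of bin between -0.072 and 0.072 m and z of snapped2 in the frame of bin between -0.01 and 0.06 m and x of snapped3 in the frame of bin between -0.082 and 0.082 m and y of snapped3 in the frame of bin between -0.072 and 0.072 m and z of snapped3 in the frame of bin between -0.01 and 0.06 m); the robot touches nothing.
It fails at once if a sound flask is put in the chest while the lid is not propped (((x of flask1 in the frame of chest between -0.127 and 0.127 m and y of flask1 in the frame of chest between -0.092 and 0.092 m and z of flask1 in the frame of chest between -0.01 and 0.08 m) or (x of flask2 in the frame of chest between -0.127 and 0.127 m and y of flask2 in the frame of chest between -0.092 and 0.092 m and z of flask2 in the frame of chest between -0.01 and 0.08 m) or (x of flask3 in the frame of chest between -0.127 and 0.127 m and y of flask3 in the frame of chest between -0.092 and 0.092 m and z of flask3 in the frame of chest between -0.01 and 0.08 m) or (x of flask4 in the frame of chest between -0.127 and 0.127 m and y of flask4 in the frame of chest between -0.092 and 0.092 m and z of flask4 in the frame of chest between -0.01 and 0.08 m)) and not (distance between rod_tip and lid_slot below 0.014 m and value of joint lid between 1.3 and 1.41 rad)).
It fails at once if a bystander is moved more than 50 mm or tipped over (distance of any of jar, beaker, reagent, mortar, spatula from where it was at the start of the episode above 0.05 m or angle between any of jar, beaker, reagent, mortar's own z axis and vertical above 0.6 rad).
Of flask1, flask2, flask3, flask4 only 2 to 3 are there at a start; the rules pass over those that are not, and their reading is None.
Of snapped1, snapped2, snapped3 only 2 to 3 are there at a start; the rules pass over those that are not, and their reading is None.
At some moment in a run one of flask1, flask2, flask3, flask4, snapped1, snapped2, snapped3 may be knocked a few centimetres aside while the robot is not near it.
It also fails if it takes over 210 s, if anything falls off the work surface, if the arm or the gripper's body presses on something with over 40 N, if the wrist force passes 120 N, or if a joint passes its speed limit or range.

ROBOT

A 6-joint arm with a two-finger parallel gripper is mounted at the origin on the work surface. World frame = base frame: x ahead of the robot, y to its left, z up, the work surface at z = 0. Lengths are in m, angles in degrees, forces in N, time in s.
With the tool pointing down it reaches from about 0.3 to 0.75 m from the base axis. Payload 8.5 kg.
Tool frame: the origin (TCP) lies at the very end of the fingers, on their centre line; the grasp point (between the pads) lies 19 mm behind it (grip_depth is the distance from the TCP to the grasp point, in m); z points along the fingers, y is the direction in which the jaws open and shut (so a half turn about z gives the same grasp; the last joint's range is limited). The gripper opens to 85 mm and grips with 20 to 120 N. Pads are 22 mm wide; open, the fingers measure 114 mm over their backs; the gripper's body (76 mm by 85 mm) begins 54 mm behind the grasp point. The pads swing forward as they close: fully open they stand 13 mm farther back than shut.
Start: joints at [-82.237, 21.807, 74.336, -0, 83.858, -12.336], TCP at [0.189, -0.516, 0.195] pointing down, gripper open.
Joint ranges: [-178.18, 178.18], [-50.72, 133.34], [12.68, 142.11], [-81.47, 261.47], [9.98, 163.14], [-165.26, 165.26]. Speed limits (degrees/s): [136.94, 136.94, 180, 180, 180, 180].

INTERFACE

Orientations are given as a 3x3 rotation matrix whose columns are the frame's x, y, z axes.
In Python, from rig import observe, get_image, close_job, silhouettes, grip_depth gives the robot as it stands. The module is installed in compiled form; this text tells all that it offers.
- The arm moves only by the shell command python3 -m crank 'ROWS' [FORCE]. ROWS is a JSON object of lists of equal length, an entry for each row: "slide": the shift along the tool's x, y, z in m, a list of three; "roll": the turn about the tool's z in rad; "grip": the finger opening in m, from 0 to 0.0854. A call has exactly 8 rows; each row is the pose to reach, as a shift and turn from the pose commanded when the call began, along the tool's axes at that moment; what a row does not reach only later rows make up. A row lasts 1/10 s, in which the tool goes at most 50 mm and 8.59 degrees, less where a joint would pass 70% of its speed; a pose out of reach is approached as far as the arm can. A call with a gripper value outside its range is refused whole. The fingers move at their own pace and stop on an object; FORCE is the grip in N (left out, the last holds). Time passes only in rows, so rows that repeat a pose let the fingers close, or fill a call up. It gives the time, the measured TCP pose, the force and the opening at its end, in the units of the state.
- observe(): the state, without advancing time (a new reading comes with each control period).
- get_image(name): name is "side" or "top"; returns a dict with "frame" (420x560x3 uint8, red, green, blue), "fx", "fy", "cx", "cy" (pixels), "xyz" and "rotation" of the camera in the world. Camera axes: x right, y down, z forward; pixel columns grow to the right and rows downward; lengths in m; the calibration is good to about 2 mm. A picture is of the moment at which its call begins. There is no depth.
- close_job(): hands the job in, once; it reports no verdict.
Trained networks look in a picture, given as the dict that the camera call returned (one of the last four; its "shot" number tells which), for a name from the list of things; names that differ only in an ending like _2 or _b are one class to them, and where a whole thing is asked for, a point or a joint stands for the part that bears it (a point fixed in the world has none). Each returns a list of dicts, best first, with "confidence" (0 to 1); they miss things now and then, are a little off and sometimes report something else, mostly with a low value. They report only what shows in the picture. A call takes as long as a camera call. They do not tell look-alikes from the thing itself.
- silhouettes(target, picture): "pixels" (420x560 bool, what is visible of it) and "box" ([centre column, centre row, width, height] in pixels, round what is visible of it).
The state is a dict: "time_s": time; "q": joint angles; "qvel": joint speeds; "joint_efforts": joint torques, N m; "position": TCP position; "tool_rot": TCP orientation; "ft_force": force on the tool from outside, world axes, zero at the start; "wrist_torque": the same for the moment, N m; "grip_width": finger opening in m.
Only numpy, scipy, OpenCV 4.12 (cv2) and the standard library are available. Lean on these libraries where they do the work, as an engineer would, in place of code of your own. Each camera call takes 0.05 s, during which the arm holds its last target.

## Working session

There is one attempt and no reset: what is moved stays moved. The work goes in short steps, Python scripts to look and compute and a shell command to move; the robot and the scene stay as the last step left them, time stands still between calls to the robot, and variables do not carry over. Pictures are saved under pics/ and viewed, and the job is handed in when it is done.

```bash
mkdir -p pics; ls; python3 - <<'E'
from rig import *
import cv2,numpy as np
s=observe();print(s)
for n in("side","top"):
    g=get_image(n);print(n,g['fx'],g['fy'],g['cx'],g['cy'],g['xyz'],np.round(g['rotation'],4).tolist())
    cv2.imwrite(f'pics/{n}0.png',cv2.cvtColor(g['frame'],cv2.COLOR_RGB2BGR))
print(grip_depth)
E
```

```text
pics
{'time_s': 0.0, 'q': array([-8.22370728e+01,  2.18396491e+01,  7.43847021e+01,  1.20406196e-04,
        8.38561741e+01, -1.23344146e+01]), 'qvel': array([-0.0959822 ,  0.03864918, -0.02015647,  0.04301592,  0.02022137,
       -0.07149446]), 'joint_efforts': array([ 1.30434078e-04, -4.48463845e+01, -2.31278211e+01, -1.52126058e-04,
        4.84544769e-03, -3.90976808e-06]), 'position': array([ 0.18895306, -0.51616535,  0.19392468]), 'tool_rot': array([[ 9.39110301e-01,  3.43615784e-01, -1.87767775e-04],
       [ 3.43615702e-01, -9.39109317e-01,  1.39283431e-03],
       [ 3.02265386e-04, -1.37254500e-03, -9.99999012e-01]]), 'ft_force': array([-0.37311437,  0.17113227, -0.37379423]), 'wrist_torque': array([-0.01717665,  0.04458826,  0.01409262]), 'grip_width': 0.08538436669905981}
side 533.8464872300679 533.8464872300679 271.52163609188415 218.26318103748002 [ 0.47306386 -1.0005081   0.98696165] [[0.9902, -0.0934, 0.1043], [-0.14, -0.6513, 0.7458], [-0.0018, -0.7531, -0.6579]]
top 380.9644373683712 380.9644373683712 274.94244982909134 209.34714542798017 [0.530941   0.02587217 1.09341466] [[-0.0238, -0.997, 0.0734], [-0.9993, 0.0217, -0.0291], [0.0274, -0.0741, -0.9969]]
0.0187
```

View pics/side0.png

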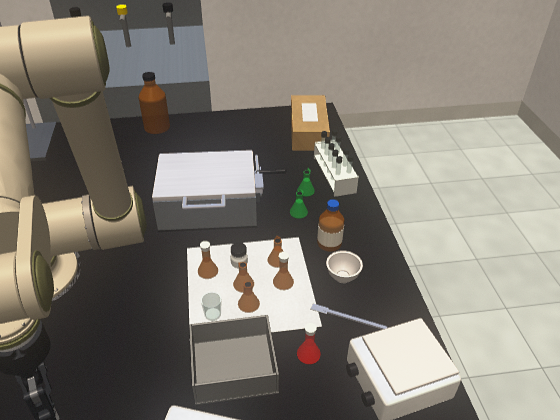

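View pics/top0.png

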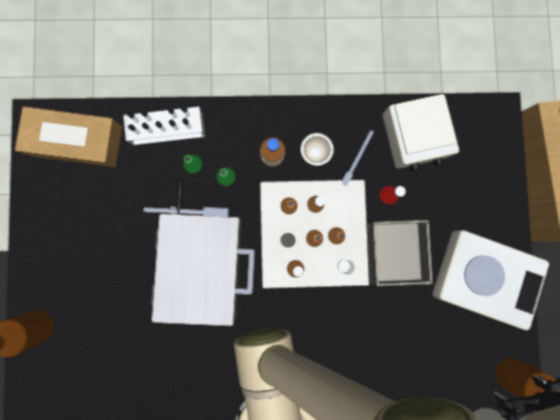

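```bash
cat > h.py <<'E'
from rig import *
import cv2,numpy as np
from scipy.optimize import minimize
def proj(g,P):
    P=np.atleast_2d(P); c=(P-g['xyz'])@np.array(g['rotation'])
    return np.c_[g['fx']*c[:,0]/c[:,2]+g['cx'],g['fy']*c[:,1]/c[:,2]+g['cy']]
def ray(g,uv,z):
    d=np.array(g['rotation'])@np.array([(uv[0]-g['cx'])/g['fx'],(uv[1]-g['cy'])/g['fy'],1.])
    o=np.array(g['xyz']); return o+d*(z-o[2])/d[2]
def Rz(a): c,s=np.cos(a),np.sin(a); return np.array([[c,-s,0],[s,c,0],[0,0,1]])
def box(x0,x1,y0,y1,z0,z1): return np.array([[x,y,z] for x in(x0,x1) for y in(y0,y1) for z in(z0,z1)])
def save(g,name,crop=None,scale=1):
    f=cv2.cvtColor(g['frame'],cv2.COLOR_RGB2BGR)
    if crop: x0,y0,x1,y1=crop; f=f[y0:y1,x0:x1]
    cv2.imwrite('pics/'+name,cv2.resize(f,None,fx=scale,fy=scale,interpolation=cv2.INTER_CUBIC))
def hull(g,P,S=8):
    m=np.zeros((420,560),np.uint8); h=cv2.convexHull(proj(g,P).astype(np.float32)).reshape(-1,2)
    cv2.fillConvexPoly(m,np.round(h*16).astype(np.int32),1,shift=4); return m>0
E
python3 - <<'E'
from h import *
G={n:get_image(n) for n in("side","top")}
for n,g in G.items():
    for t in ["chest","lid","lid_bar","rod","rod_pin","bin","flask1","snapped1","jar","beaker","reagent","mortar","spatula"]:
        print(n,t,[(round(r['confidence'],2),np.round(r['box'],1).tolist(),int(r['pixels'].sum())) for r in silhouettes(t,g)])
save(G['side'],'cropA.png',(140,130,360,380),2.3)
save(G['top'],'cropB.png',(130,110,450,340),2.4)
E
```

```text
side chest [(0.9, [219.4, 192.1, 132.5, 86.7], 8185)]
side lid [(0.54, [268.3, 166.9, 31.4, 19.1], 182)]
side lid_bar [(0.61, [208.5, 179.6, 115.7, 57.1], 5184)]
side rod [(0.55, [268.6, 164.3, 31.7, 20.6], 141)]
side rod_pin []
side bin [(0.77, [234.6, 359.6, 88.6, 90.3], 6674)]
side flask1 [(0.67, [207.5, 181.1, 111.2, 58.2], 5095), (0.65, [208.6, 258.8, 22.3, 37.5], 496), (0.65, [308.6, 343.8, 25.0, 43.4], 626), (0.56, [285.6, 270.9, 19.5, 39.5], 480)]
side snapped1 [(0.84, [243.9, 277.8, 19.7, 29.3], 325), (0.79, [306.6, 183.8, 19.6, 34.5], 286), (0.75, [275.1, 253.0, 11.8, 30.2], 276), (0.57, [270.7, 165.9, 31.4, 15.6], 140), (0.56, [248.7, 296.8, 21.2, 29.2], 406), (0.55, [301.1, 203.3, 18.3, 28.6], 313)]
side jar [(0.71, [237.9, 256.0, 19.6, 29.0], 336)]
side beaker [(0.55, [212.0, 309.8, 18.8, 28.1], 521)]
side reagent [(0.64, [329.2, 227.6, 22.7, 49.9], 1054), (0.58, [343.4, 266.8, 38.0, 32.6], 883)]
side mortar [(0.7, [346.6, 267.3, 38.2, 31.8], 895)]
side spatula [(0.91, [348.2, 315.7, 71.4, 20.4], 233), (0.52, [207.6, 259.1, 19.9, 38.3], 486), (0.4, [218.2, 190.2, 133.9, 
[... 668 characters left out ...]
18.8, 15.0], 250), (0.71, [286.6, 204.4, 18.5, 16.8], 256), (0.71, [224.7, 176.9, 18.7, 18.1], 225), (0.68, [191.2, 165.2, 17.1, 17.0], 257), (0.46, [195.4, 253.7, 111.0, 145.0], 9936), (0.19, [291.0, 268.3, 21.3, 21.0], 255)]
top jar [(0.62, [287.1, 238.9, 14.1, 16.8], 176), (0.27, [353.9, 160.8, 28.2, 50.5], 178)]
top beaker [(0.6, [346.1, 267.5, 23.9, 11.3], 257), (0.56, [203.1, 267.9, 103.9, 117.1], 9194)]
top reagent [(0.72, [335.6, 237.5, 14.2, 18.8], 252), (0.69, [274.6, 153.4, 27.2, 26.8], 555)]
top mortar [(0.82, [315.9, 148.9, 30.0, 29.1], 787), (0.55, [273.0, 154.4, 26.3, 31.2], 590)]
top spatula [(0.74, [355.5, 159.4, 29.7, 48.4], 202), (0.67, [201.8, 266.4, 105.0, 117.5], 9135)]
```

View pics/cropA.png

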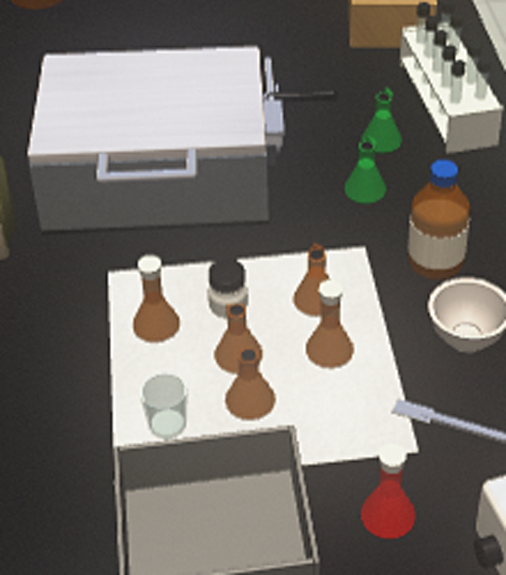

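View pics/cropB.png

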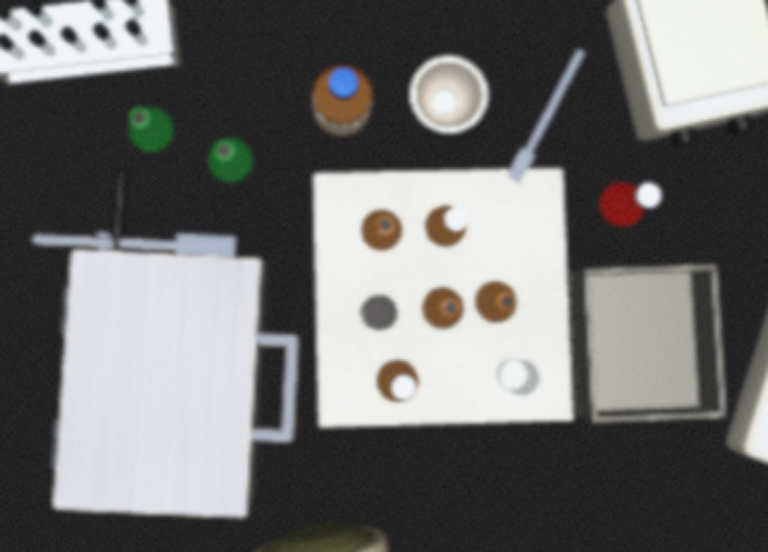

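```bash
python3 - <<'E'
from h import *
from scipy.optimize import least_squares
G={n:get_image(n) for n in("side","top")}
C=np.array([[.135,.1,.123],[.135,-.1,.123],[-.135,-.1,.123],[-.135,.1,.123]])
uvT=np.array([(72,250),(262,259),(247,517),(53,508)])/2.4+[130,110]
uvS=np.array([(258,47),(268,153),(32,160),(45,57)])/2.3+[140,130]
def T(p,X): return X@Rz(p[2]).T+[p[0],p[1],0]
for use in('T','S','TS'):
    def f(p):
        r=[]
        if 'T' in use:r.append(proj(G['top'],T(p,C))-uvT)
        if 'S' in use:r.append(proj(G['side'],T(p,C))-uvS)
        return np.concatenate(r).ravel()
    s=least_squares(f,[.4,.2,0]);print(use,s.x,np.round(s.fun,1))
# bin: rim outer corners top crop
B=np.array([[.085,.075,.07],[.085,-.075,.07],[-.085,-.075,.07],[-.085,.075,.07]])
ub=np.array([(583,268),(717,264),(725,415),(592,422)])/2.4+[130,110]
def fb(p): return (proj(G['top'],T(p,B))-ub).ravel()
s=least_squares(fb,[.5,-.3,0]);print('bin',s.x,np.round(s.fun,1))
ubS=np.array([(293,428),(116,448)])/2.3+[140,130]
print('side rim',proj(G['side'],T(s.x,B)), ubS)
# swap dims
B2=np.array([[.075,.085,.07],[.075,-.085,.07],[-.075,-.085,.07],[-.075,.085,.07]])
def fb(p): return (proj(G['top'],T(p,B2))-ub).ravel()
s=least_squares(fb,[.5,-.3,0]);print('binswap',s.x,np.round(s.fun,1))
E
```

```text
T [ 0.45598596  0.19904077 -0.07391588] [ 0.1 -0.6 -0.1 -0.3 -0.   0.3  0.   0.5]
S [ 0.45883482  0.18475437 -0.06768236] [ 1.6  0.9  0.9 -1.8 -1.7  0.1 -0.7  0.6]
TS [ 0.4572423   0.19574758 -0.07188949] [ 1.3 -1.   1.1 -0.9  1.4 -0.3  1.5  0.   0.7 -1.1 -0.4 -4.2 -2.3 -2.7
 -1.  -1.7]
bin [ 0.48235559 -0.34564886  0.01122351] [ 0.5  0.2 -0.7 -0.   0.1  0.3  0.1 -0.5]
side rim [[267.7640149  313.15064481]
 [278.92305114 373.03494138]
 [191.72965835 384.81537857]
 [188.933549   322.76920666]] [[267.39130435 316.08695652]
 [190.43478261 324.7826087 ]]
binswap [ 0.48219497 -0.34572319  0.01448565] [-3.1  4.2  3.1  3.5  3.6 -3.7 -3.6 -3.9]
```

```bash
cat >> h.py <<'E'
def T(p,X): return np.asarray(X)@Rz(p[2]).T+[p[0],p[1],0]
CH=[.456,.199,-.0739]; BN=[.4824,-.3456,.011]
def overlay(g,polys,name,crop,scale):
    x0,y0,x1,y1=crop
    f=cv2.resize(cv2.cvtColor(g['frame'],cv2.COLOR_RGB2BGR)[y0:y1,x0:x1],None,fx=scale,fy=scale,interpolation=cv2.INTER_NEAREST)
    for P,c in polys:
        q=((proj(g,P)+.5-[x0,y0])*scale).astype(int); cv2.polylines(f,[q.reshape(-1,1,2)],False,c,1)
    cv2.imwrite('pics/'+name,f)
def rect(hx,hy,z): return [[hx,hy,z],[hx,-hy,z],[-hx,-hy,z],[-hx,hy,z],[hx,hy,z]]
E
python3 - <<'E'
from h import *
G={n:get_image(n) for n in("side","top")}
L=[(T(CH,rect(.135,.1,.123)),(0,255,0)),(T(CH,rect(.135,.1,0)),(0,0,255)),(T(BN,rect(.085,.075,.07)),(0,255,0)),(T(BN,rect(.085,.075,0)),(0,0,255))]
overlay(G['side'],L,'ovS.png',(140,130,360,410),2)
overlay(G['top'],L,'ovT.png',(140,110,450,340),2)
E
```

```text
(no output)
```

View pics/ovS.png

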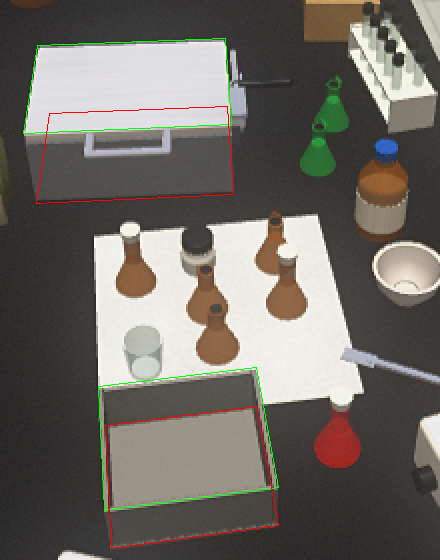

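View pics/ovT.png

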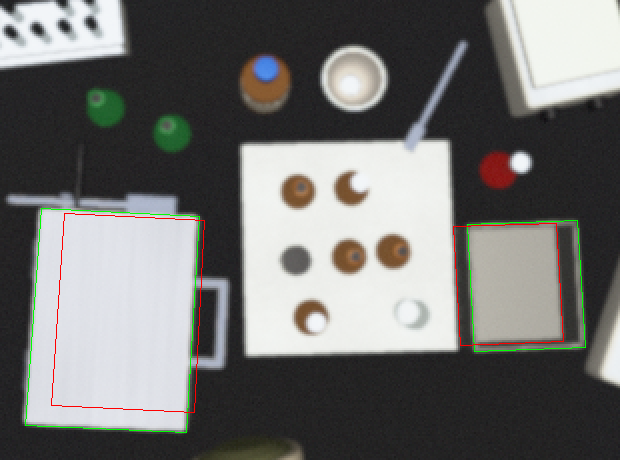

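```bash
cat >> h.py <<'E'
def lidbar(th): return T(CH,[0,.1-.238*np.cos(th)+.009*np.sin(th),.105+.238*np.sin(th)+.009*np.cos(th)])
def pin(th,x=.205): return T(CH,[x,-.05+.115*np.cos(th-.1),.075+.115*np.sin(th-.1)])
def go(P,yaw=None,s=None):
    """slide (tool axes) to bring TCP to world P; yaw: world deg of jaw axis"""
    s=s or observe(); R=s['tool_rot']; d=R.T@(np.array(P)-s['position'])
    r=0
    if yaw is not None:
        cur=np.degrees(np.arctan2(R[1,1],R[0,1])); e=(yaw-cur+90)%180-90; r=-np.radians(e)
    print('slide',np.round(d,4).tolist(),'roll',round(r,3),'q',np.round(s['q'],0).tolist()); return d,r
def st():
    s=observe(); print(round(s['time_s'],2),np.round(s['position'],4),np.round(s['ft_force'],1),round(s['grip_width'],4))
E
python3 - <<'E'
from h import *
b=lidbar(0);print(b)
go([b[0],b[1],.21],85.8); go([b[0],b[1],.095],85.8)
E
```

```text
[0.44581108 0.06137665 0.114     ]
slide [0.4398, -0.4544, -0.0155] roll 0.424 q [-82.0, 22.0, 74.0, -0.0, 84.0, -12.0]
slide [0.4398, -0.4545, 0.0995] roll 0.424 q [-82.0, 22.0, 74.0, -0.0, 84.0, -12.0]
```

Candidates: sound amber flasks at side (207,260) and (285,271); snapped amber ones at (244,278), (275,253), (249,297). Lookalikes to leave alone: green (307,184) and (301,203), red (309,344). The crop confirms this.

```bash
python3 -m crank '{"slide":[[0.22,-0.227,-0.015],[0.22,-0.227,-0.015],[0.22,-0.227,-0.015],[0.22,-0.227,-0.015],[0.44,-0.454,-0.015],[0.44,-0.454,-0.015],[0.44,-0.454,-0.015],[0.44,-0.454,-0.015]],"roll":[0.424,0.424,0.424,0.424,0.424,0.424,0.424,0.424],"grip":[0.03,0.03,0.03,0.03,0.03,0.03,0.03,0.03]}' 30
python3 -m crank '{"slide":[[0.22,0,0],[0.22,0,0],[0.22,0,0],[0,0,0],[0,0,0],[0,0,0],[0,0,0],[0,0,0]],"roll":[0,0,0,0,0,0,0,0],"grip":[0.03,0.03,0.03,0.03,0.03,0.03,0.03,0.03]}' >/dev/null 2>&1 & sleep 0; kill $! 2>/dev/null; python3 -c "
from h import *
b=lidbar(0);st();go([b[0],b[1],.21],85.8)"
```

```text
time_s: 2.5
position: [0.352, -0.1495, 0.2069]
tool_rot: [[0.997, -0.074, 0.001], [-0.074, -0.997, -0.001], [0.001, 0.001, -1.0]]
ft_force: [1.1, -0.4, -0.3]
grip_width: 0.03
2.5 [ 0.352  -0.1495  0.2069] [ 1.1 -0.4 -0.3] 0.03
slide [0.078, -0.2172, -0.0032] roll -0.0 q [-41.0, 4.0, 96.0, 0.0, 80.0, 53.0]
```

```bash
python3 -m crank '{"slide":[[0.078,-0.217,-0.003],[0.078,-0.217,-0.003],[0.078,-0.217,-0.003],[0.078,-0.217,-0.003],[0.078,-0.217,-0.003],[0.078,-0.217,-0.003],[0.078,-0.217,-0.003],[0.078,-0.217,-0.003]],"roll":[0,0,0,0,0,0,0,0],"grip":[0.03,0.03,0.03,0.03,0.03,0.03,0.03,0.03]}'
python3 -c "
from h import *
b=lidbar(0);go([b[0],b[1],.095],85.8)
L=[(T(CH,[[-.05,-.138,.114],[.05,-.138,.114]]),(0,255,0))]
for n in('side','top'):
  g=get_image(n); overlay(g,L+[([observe()['position']]*2,(0,0,255))],n+'1.png',(140,110,380,330),2.4)
"
```

```text
time_s: 3.3
position: [0.445, 0.0587, 0.2096]
tool_rot: [[0.997, -0.074, -0.0], [-0.074, -0.997, -0.0], [-0.0, 0.0, -1.0]]
ft_force: [-0.8, 0.0, -0.6]
grip_width: 0.0299
slide [0.0006, -0.0028, 0.1146] roll -0.001 q [-8.0, 11.0, 88.0, -0.0, 82.0, 87.0]
```

View pics/side1.png

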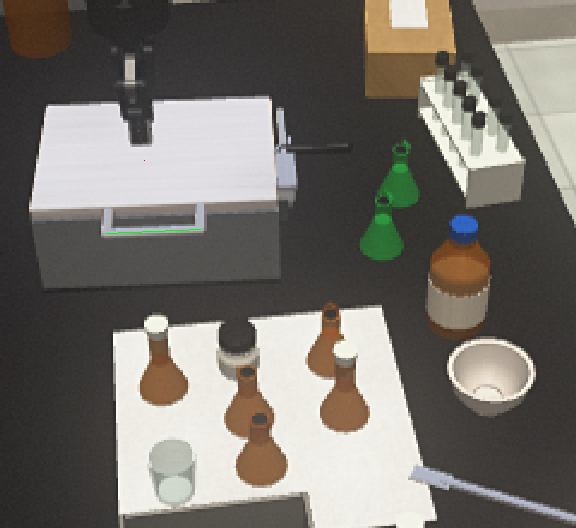

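The bar projection lies on the handle and the tool is above it. Descend and grip.

```bash
python3 -m crank '{"slide":[[0.001,-0.003,0.03],[0.001,-0.003,0.06],[0.001,-0.003,0.085],[0.001,-0.003,0.1],[0.001,-0.003,0.114],[0.001,-0.003,0.114],[0.001,-0.003,0.114],[0.001,-0.003,0.114]],"roll":[0,0,0,0,0,0,0,0],"grip":[0.03,0.03,0.03,0.03,0.03,0.03,0.005,0.005]}' 30
python3 -m crank '{"slide":[[0,0,0],[0,0,0],[0,0,0],[0,0,0],[0,0,0],[0,0,0],[0,0,0],[0,0,0]],"roll":[0,0,0,0,0,0,0,0],"grip":[0.005,0.005,0.005,0.005,0.005,0.005,0.005,0.005]}' 30
python3 -c "
from h import *
st();p0=observe()['position'];R=observe()['tool_rot']
for th in np.linspace(0,1.67,17)[1:]:
  d=lidbar(th)-[0,0,.019]-p0; print(round(th,2),np.round(R.T@d,3).tolist())"
```

```text
time_s: 4.2
position: [0.447, 0.0619, 0.0964]
tool_rot: [[0.997, -0.074, 0.002], [-0.074, -0.997, -0.0], [0.002, 0.0, -1.0]]
ft_force: [0.3, 0.0, -0.5]
grip_width: 0.0054
time_s: 5.0
position: [0.4465, 0.0623, 0.0956]
tool_rot: [[0.997, -0.073, -0.0], [-0.073, -0.997, 0.0], [-0.0, -0.0, -1.0]]
ft_force: [0.3, -0.1, -0.0]
grip_width: 0.0049
5.0 [0.4465 0.0623 0.0956] [ 0.3 -0.1 -0. ] 0.0049
0.1 [-0.001, -0.001, -0.024]
0.21 [-0.001, -0.006, -0.049]
0.31 [-0.001, -0.013, -0.072]
0.42 [-0.001, -0.023, -0.095]
0.52 [-0.001, -0.035, -0.117]
0.63 [-0.001, -0.049, -0.137]
0.73 [-0.001, -0.066, -0.156]
0.84 [-0.001, -0.084, -0.173]
0.94 [-0.001, -0.104, -0.188]
1.04 [-0.001, -0.125, -0.201]
1.15 [-0.001, -0.148, -0.211]
1.25 [-0.001, -0.171, -0.219]
1.36 [-0.0, -0.195, -0.225]
1.46 [-0.0, -0.22, -0.228]
1.57 [-0.0, -0.245, -0.228]
1.67 [-0.0, -0.27, -0.226]
```

```bash
python3 -c "
from h import *
for n in('side','top'):
  g=get_image(n); save(g,n+'2.png',(140,130,300,250),4)
"
```

```text
(no output)
```

View pics/side2.png

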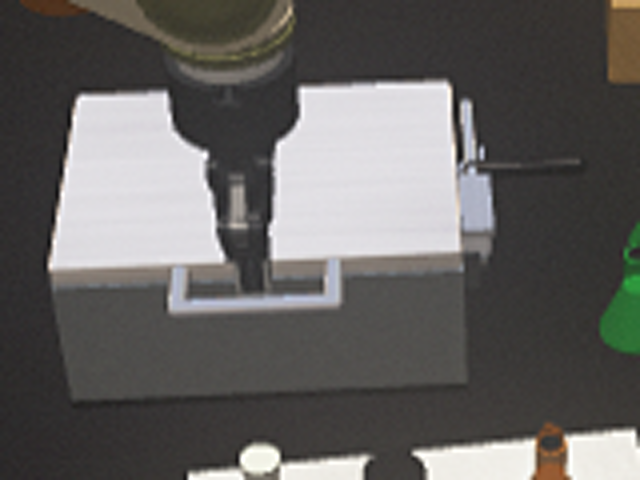

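```bash
python3 -c "
from h import *
p=observe()['position']
L=[(T(CH,[[-.05,-.138,.114],[.05,-.138,.114]]),(0,255,0)),(np.array([p-[.01,0,0],p+[.01,0,0]]),(0,0,255)),(np.array([p,p+[0,0,.05]]),(255,0,255)),(T(CH,rect(.135,.1,.123)),(0,255,0))]
g=get_image('side'); overlay(g,L,'s3.png',(140,130,300,250),4)
g=get_image('top'); overlay(g,L,'t3.png',(140,190,300,340),4)
"
```

```text
(no output)
```

View pics/s3.png

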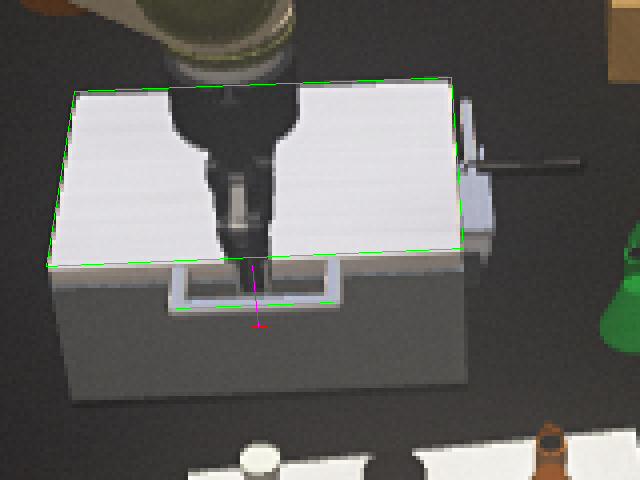

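View pics/t3.png

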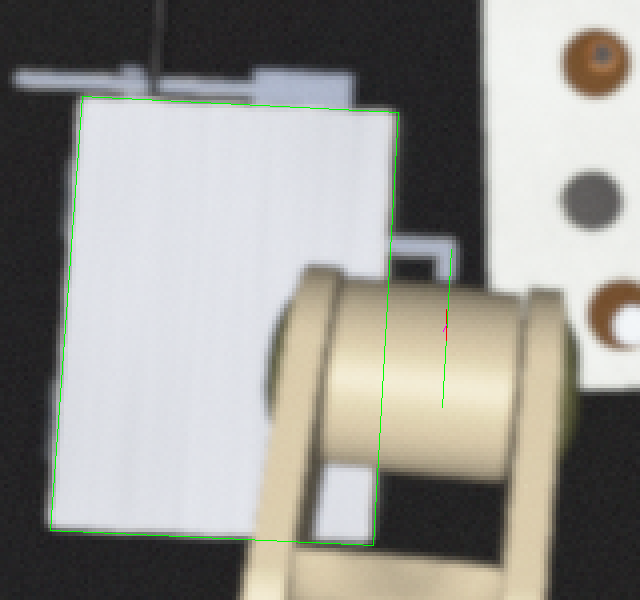

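```bash
python3 -m crank '{"slide":[[0,0,-0.03],[0,0,-0.06],[0,0,-0.06],[0,0,-0.06],[0,0,-0.06],[0,0,-0.06],[0,0,-0.06],[0,0,-0.06]],"roll":[0,0,0,0,0,0,0,0],"grip":[0.0,0.0,0.0,0.0,0.0,0.0,0.0,0.0]}' 30
python3 -c "
from h import *
s=observe();p=s['position']; print(p)
y=s['tool_rot'][:,1]
L=[(np.array([p-[.011,0,0],p+[.011,0,0]]),(0,0,255)),(np.array([p,p+[0,0,.073]]),(255,0,255)),(np.array([p-.0145*y,p+y*.0145]),(0,255,255))]
g=get_image('side'); overlay(g,L,'s4.png',(140,110,300,230),4)
"
```

```text
time_s: 6.0
position: [0.4464, 0.0623, 0.1552]
tool_rot: [[0.997, -0.073, -0.001], [-0.073, -0.997, 0.0], [-0.001, -0.0, -1.0]]
ft_force: [0.3, 0.2, -0.7]
grip_width: -0.0
[0.44636349 0.06233395 0.15518576]
```

View pics/s4.png

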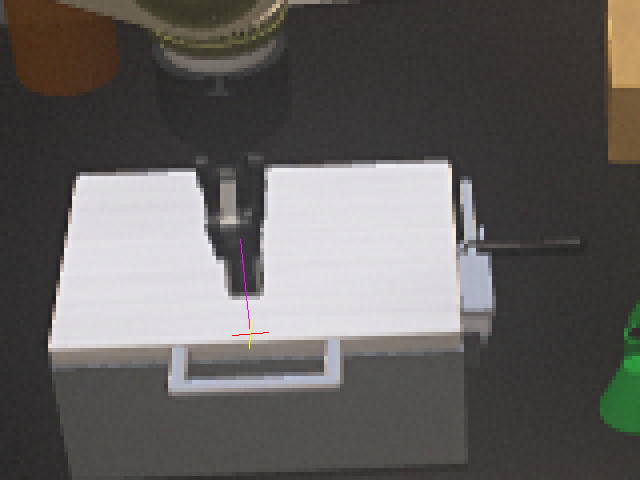

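```bash
python3 -c "
from h import *
# start state pictures re-used
import cv2
p=np.array([.18895,-.5162,.1939]); y=np.array([.3436,-.939,0])
for n in('side','top'):
  g=get_image(n); g['frame']=cv2.cvtColor(cv2.imread(f'pics/{n}0.png'),cv2.COLOR_BGR2RGB)
  print(n,proj(g,[p,p+y*.05,p-y*.05]))
  L=[(np.array([p-y*.0427,p+y*.0427]),(0,0,255)),(np.array([p,p+[0,0,.07]]),(255,0,255))]
  overlay(g,L,n+'5.png',(0,320,160,420) if n=='side' else (440,320,560,420),4)
"
```

```text
side [[ 54.00344636 411.15271471]
 [ 60.54139779 437.82597486]
 [ 47.95551041 386.47859916]]
top [[500.44558453 379.27302413]
 [519.68943159 371.00255621]
 [481.087536   387.59257265]]
```

View pics/side5.png

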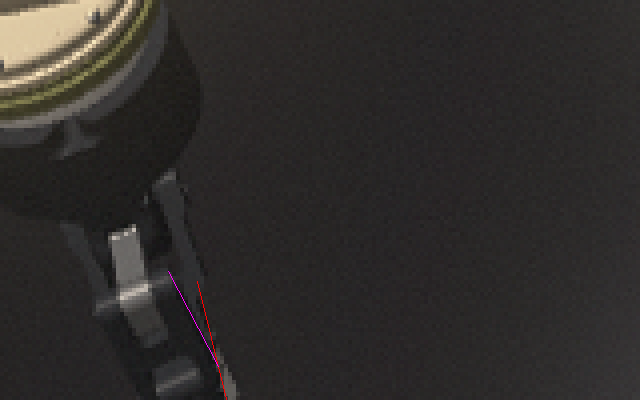

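View pics/top5.png

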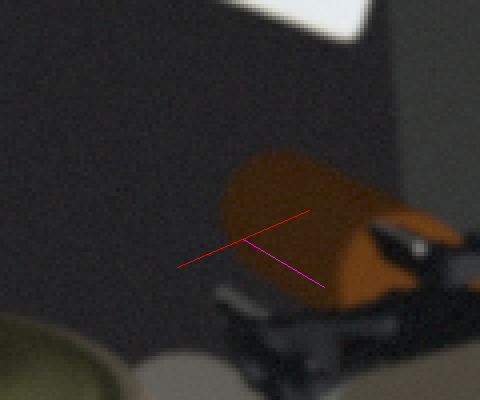

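The camera shows the fingertips about 35 mm higher than the reported TCP suggests, both here and in the start pictures. In the last crop the tip shows at (201,184) where (203,193) was predicted, so the fingers closed above the bar. I'll go about 35 mm deeper, slowly and watching the force.

```bash
python3 -m crank '{"slide":[[0,0.001,0.0],[0,0.001,0],[0,0.001,0.02],[0,0.001,0.04],[0,0.001,0.055],[0,0.001,0.065],[0,0.001,0.068],[0,0.001,0.07]],"roll":[0,0,0,0,0,0,0,0],"grip":[0.03,0.03,0.03,0.03,0.03,0.03,0.03,0.03]}' 30
python3 -c "
from h import *
g=get_image('side'); save(g,'s6.png',(140,110,300,230),4)
"
```

```text
time_s: 6.95
position: [0.4467, 0.0613, 0.0857]
tool_rot: [[0.997, -0.073, 0.0], [-0.073, -0.997, -0.0], [0.0, 0.0, -1.0]]
ft_force: [1.1, -0.3, 0.2]
grip_width: 0.0301
```

View pics/s6.png

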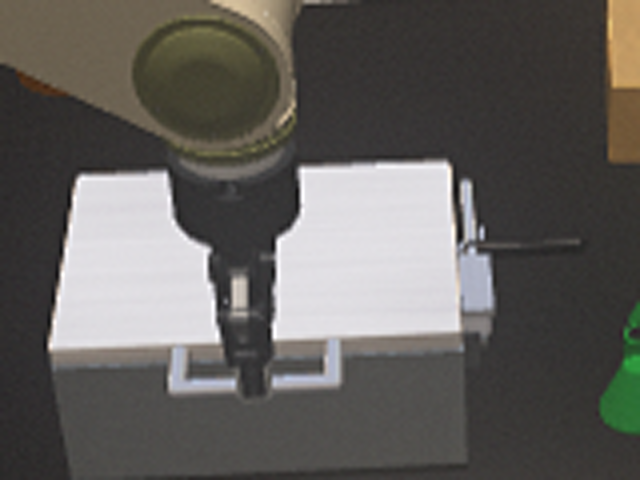

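```bash
python3 -m crank '{"slide":[[0,0,0.008],[0,0,0.016],[0,0,0.022],[0,0,0.024],[0,0,0.024],[0,0,0.024],[0,0,0.024],[0,0,0.024]],"roll":[0,0,0,0,0,0,0,0],"grip":[0.03,0.03,0.03,0.03,0.03,0.005,0.005,0.005]}' 30
python3 -m crank '{"slide":[[0,0,0],[0,0,0],[0,0,0],[0,0,0],[0,0,0],[0,0,0],[0,0,0],[0,0,0]],"roll":[0,0,0,0,0,0,0,0],"grip":[0.005,0.005,0.005,0.005,0.005,0.005,0.005,0.005]}' 30
python3 -c "
from h import *
g=get_image('side'); save(g,'s7.png',(140,110,300,230),4)
"
```

```text
time_s: 7.8
position: [0.4468, 0.0646, 0.0619]
tool_rot: [[0.997, -0.074, 0.002], [-0.074, -0.997, 0.006], [0.001, -0.006, -1.0]]
ft_force: [3.5, 21.5, -0.5]
grip_width: 0.0108
time_s: 8.6
position: [0.4468, 0.0645, 0.0619]
tool_rot: [[0.997, -0.074, 0.002], [-0.074, -0.997, 0.006], [0.001, -0.006, -1.0]]
ft_force: [3.8, 22.2, -0.7]
grip_width: 0.0106
```

View pics/s7.png

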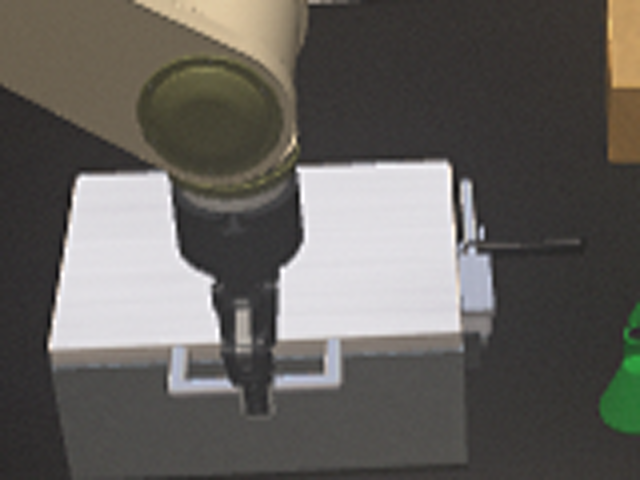

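```bash
python3 -c "
import numpy as np
f=lambda t:np.array([-(.238*(1-np.cos(t))+.009*np.sin(t)),-(.238*np.sin(t)-.009*(1-np.cos(t)))])
t=np.linspace(0,1.67,25)
for a in (0,8,16):
  for i in range(a+1,a+9): print(round(t[i],2),np.round(f(t[i])-f(t[a]),3).tolist())
  print()
"
```

```text
0.07 [-0.001, -0.017]
0.14 [-0.004, -0.033]
0.21 [-0.007, -0.049]
0.28 [-0.012, -0.065]
0.35 [-0.017, -0.081]
0.42 [-0.024, -0.096]
0.49 [-0.032, -0.11]
0.56 [-0.041, -0.124]

0.63 [-0.01, -0.013]
0.7 [-0.02, -0.026]
0.77 [-0.032, -0.038]
0.84 [-0.044, -0.049]
0.9 [-0.057, -0.059]
0.97 [-0.071, -0.069]
1.04 [-0.085, -0.077]
1.11 [-0.1, -0.084]

1.18 [-0.015, -0.006]
1.25 [-0.031, -0.011]
1.32 [-0.047, -0.015]
1.39 [-0.063, -0.018]
1.46 [-0.08, -0.02]
1.53 [-0.097, -0.021]
1.6 [-0.113, -0.02]
1.67 [-0.13, -0.018]
```

```bash
python3 -m crank '{"slide":[[0,-0.005,-0.017],[0,-0.008,-0.033],[0,-0.011,-0.049],[0,-0.016,-0.065],[0,-0.021,-0.081],[0,-0.028,-0.096],[0,-0.036,-0.110],[0,-0.045,-0.124]],"roll":[0,0,0,0,0,0,0,0],"grip":[0.005,0.005,0.005,0.005,0.005,0.005,0.005,0.005]}' 30
python3 -c "
from h import *
g=get_image('side'); save(g,'s8.png',(100,30,340,230),3)
"
```

```text
time_s: 9.45
position: [0.4497, 0.1035, 0.187]
tool_rot: [[0.997, -0.074, 0.001], [-0.074, -0.997, -0.007], [0.001, 0.007, -1.0]]
ft_force: [-2.0, -15.9, 6.8]
grip_width: 0.0104
```

View pics/s8.png

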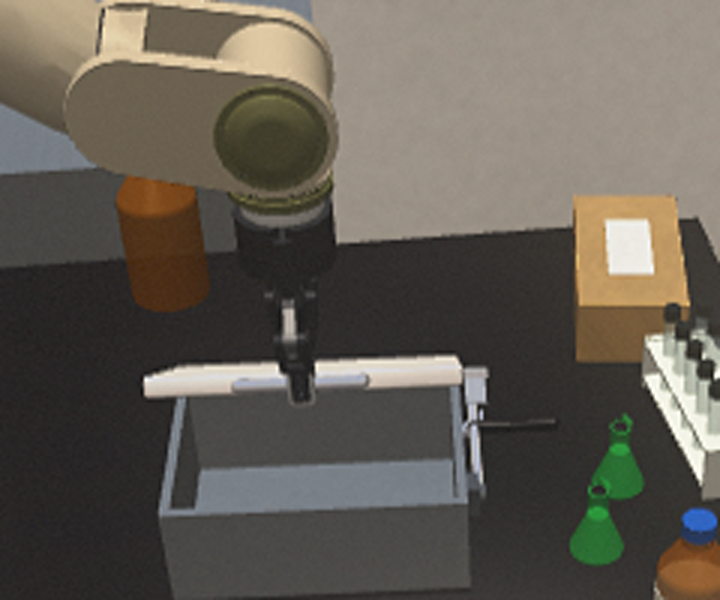

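```bash
python3 -m crank '{"slide":[[0,-0.008,-0.013],[0,-0.018,-0.026],[0,-0.030,-0.038],[0,-0.042,-0.049],[0,-0.055,-0.059],[0,-0.069,-0.069],[0,-0.083,-0.077],[0,-0.098,-0.084]],"roll":[0,0,0,0,0,0,0,0],"grip":[0.005,0.005,0.005,0.005,0.005,0.005,0.005,0.005]}' 30
python3 -m crank '{"slide":[[0,-0.015,-0.006],[0,-0.031,-0.011],[0,-0.047,-0.015],[0,-0.063,-0.018],[0,-0.080,-0.020],[0,-0.097,-0.021],[0,-0.110,-0.020],[0,-0.124,-0.019]],"roll":[0,0,0,0,0,0,0,0],"grip":[0.005,0.005,0.005,0.005,0.005,0.005,0.005,0.005]}' 30
python3 -c "
from h import *
st()
g=get_image('side'); save(g,'s9.png',(100,0,340,230),2.5)
g=get_image('top'); save(g,'t9.png',(100,150,340,350),2.5)
"
```

```text
time_s: 10.3
position: [0.4572, 0.2029, 0.2722]
tool_rot: [[0.997, -0.074, 0.004], [-0.074, -0.997, -0.003], [0.004, 0.003, -1.0]]
ft_force: [-3.5, -8.6, 14.9]
grip_width: 0.0107
time_s: 11.1
position: [0.4662, 0.3281, 0.2894]
tool_rot: [[0.997, -0.073, 0.002], [-0.073, -0.997, 0.0], [0.002, -0.0, -1.0]]
ft_force: [2.2, -0.6, 3.6]
grip_width: 0.0108
11.1 [0.4662 0.3281 0.2894] [ 2.2 -0.6  3.6] 0.0108
```

View pics/s9.png

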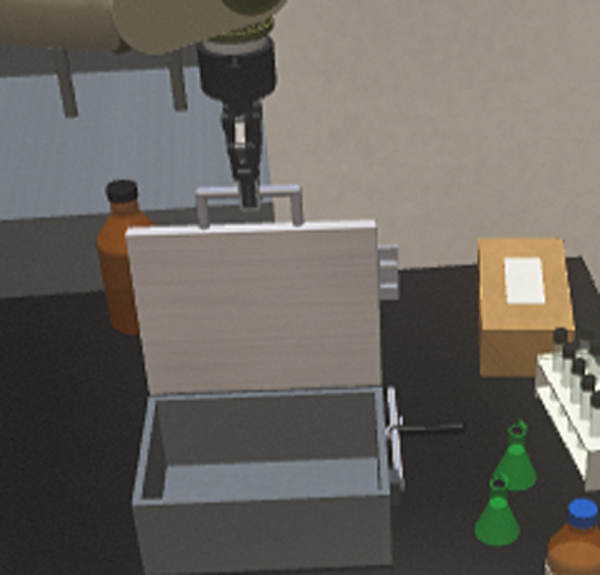

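View pics/t9.png

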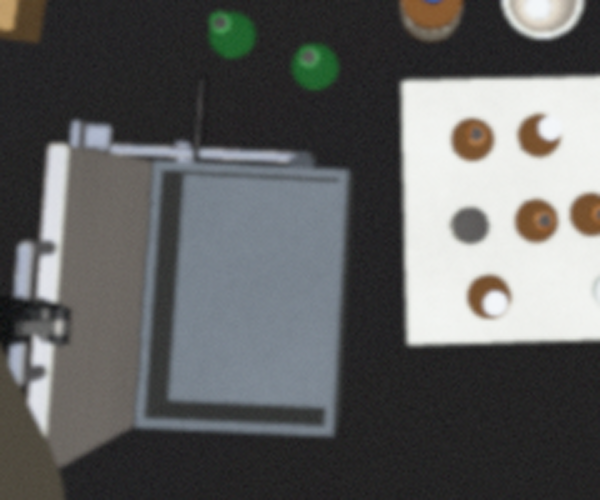

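```bash
python3 -m crank '{"slide":[[0,0,0],[0,0,0],[0,0,0],[0,0,0],[0,0,-0.02],[0,0,-0.05],[0,0,-0.08],[0,0,-0.08]],"roll":[0,0,0,0,0,0,0,0],"grip":[0.03,0.03,0.03,0.03,0.03,0.03,0.03,0.03]}' 30
python3 -c "
from h import *
g=get_image('side')
save(g,'s10.png',(100,0,340,230),2.5)
def slab(th):
  d=np.array([0,-np.cos(th),np.sin(th)]);h=np.array([0,.1,.105]);X=np.array([.135,0,0])
  return T(CH,[h-X,h-X+.2*d,h+X+.2*d,h+X])
for th in (1.58,1.62,1.66,1.7): print(th,proj(g,slab(th)).round(1).tolist())
"
```

```text
time_s: 12.0
position: [0.4666, 0.3278, 0.3725]
tool_rot: [[0.997, -0.073, 0.007], [-0.073, -0.997, 0.003], [0.007, -0.003, -1.0]]
ft_force: [0.2, 0.7, -1.0]
grip_width: 0.0298
1.58 [[159.1, 157.7], [148.6, 94.7], [250.7, 91.2], [252.6, 154.0]]
1.62 [[159.1, 157.7], [148.9, 93.3], [250.6, 89.9], [252.6, 154.0]]
1.66 [[159.1, 157.7], [149.3, 92.0], [250.5, 88.7], [252.6, 154.0]]
1.7 [[159.1, 157.7], [149.6, 90.9], [250.4, 87.6], [252.6, 154.0]]
```

View pics/s10.png

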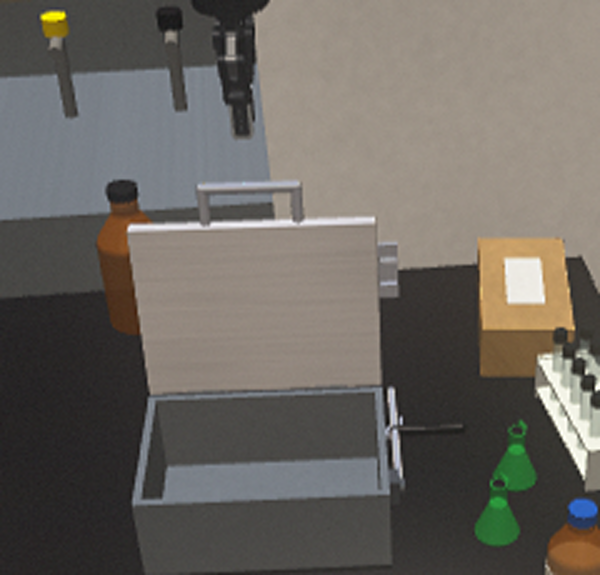

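```bash
python3 -c "
from h import *
g=get_image('side')
print('pin end',proj(g,[pin(0,.225)]),'pin root',proj(g,[pin(0,.147)]), 'seen end',463/2.5+100,428/2.5)
OFF=np.array([0,.0024,-.035])
p=pin(0)+OFF-[0,0,.019]; print(pin(0))
go([p[0],p[1],.36]); go(p,85.8)
"
```

```text
pin end [[284.20548497 171.49985491]] pin root [[257.53503028 172.59078353]] seen end 285.2 171.2
[0.66519719 0.24811392 0.06351916]
slide [0.2043, 0.0622, 0.0084] roll 0 q [23.0, 21.0, 48.0, 0.0, 111.0, 117.0]
slide [0.2042, 0.0622, 0.3589] roll -0.0 q [23.0, 21.0, 48.0, 0.0, 111.0, 117.0]
```

```bash
python3 -m crank '{"slide":[[0.05,0.015,0],[0.1,0.03,0],[0.15,0.045,0],[0.203,0.062,0.008],[0.203,0.062,0.008],[0.203,0.062,0.008],[0.203,0.062,0.008],[0.203,0.062,0.008]],"roll":[0,0,0,0,0,0,0,0],"grip":[0.04,0.04,0.04,0.04,0.04,0.04,0.04,0.04]}' 30
python3 -c "
from h import *
g=get_image('top')
for uv in((192,163),(226,176)): print(ray(g,uv,.02))
OFF=np.array([0,.0024,-.035]); p=pin(0)+OFF-[0,0,.019]
go(p,85.8)
"
```

```text
time_s: 12.9
position: [0.663, 0.2518, 0.3623]
tool_rot: [[0.997, -0.072, 0.003], [-0.072, -0.997, 0.001], [0.003, -0.001, -1.0]]
ft_force: [-0.3, -0.6, -0.7]
grip_width: 0.0405
[0.74684118 0.22663311 0.02      ]
[0.70778235 0.13109504 0.02      ]
slide [0.0013, 0.0015, 0.3531] roll 0.001 q [11.0, 41.0, 13.0, 0.0, 126.0, 105.0]
```

```bash
python3 -m crank '{"slide":[[0.001,0.001,0.04],[0.001,0.001,0.08],[0.001,0.001,0.12],[0.001,0.001,0.16],[0.001,0.001,0.2],[0.001,0.001,0.24],[0.001,0.001,0.26],[0.001,0.001,0.26]],"roll":[0,0,0,0,0,0,0,0],"grip":[0.04,0.04,0.04,0.04,0.04,0.04,0.04,0.04]}' 30
python3 -c "
from h import *
OFF=np.array([0,.0024,-.035]); p=pin(0)+OFF-[0,0,.019]
go(p,85.8); g=get_image('side'); save(g,'s11.png',(200,60,380,230),3.5)
g=get_image('top'); save(g,'t11.png',(120,130,280,250),3.5)
"
```

```text
time_s: 13.75
position: [0.6629, 0.2503, 0.0985]
tool_rot: [[0.997, -0.072, -0.004], [-0.072, -0.997, -0.001], [-0.004, 0.001, -1.0]]
ft_force: [0.4, 0.2, 0.4]
grip_width: 0.0402
slide [0.0026, -0.0004, 0.089] roll 0.001 q [11.0, 42.0, 53.0, 0.0, 85.0, 105.0]
```

View pics/s11.png

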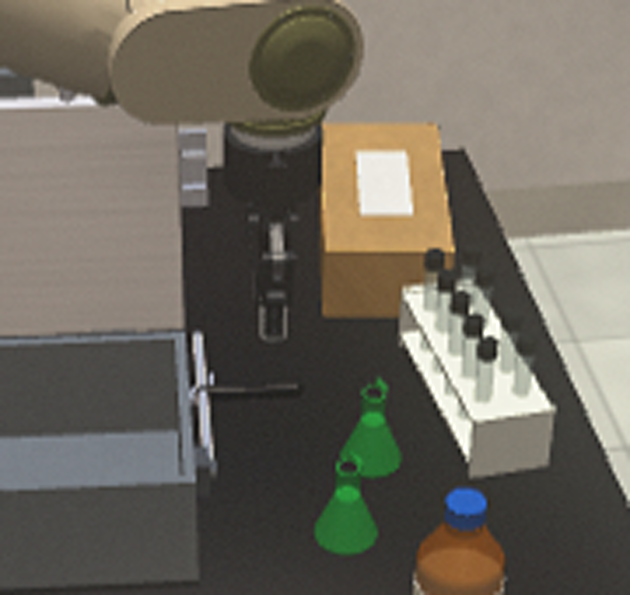

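View pics/t11.png

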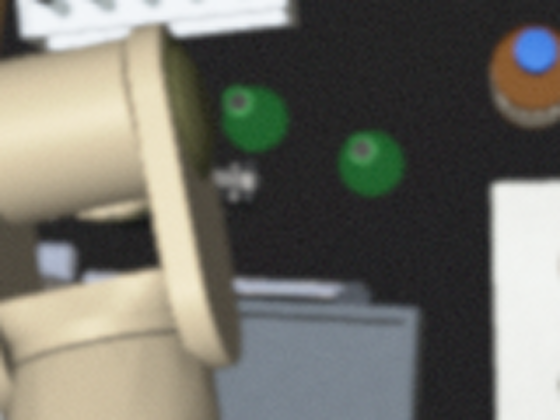

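```bash
python3 -m crank '{"slide":[[0.001,0,0.03],[0.001,0,0.055],[0.001,0,0.075],[0.001,0,0.085],[0.001,0,0.089],[0.001,0,0.089],[0.001,0,0.089],[0.001,0,0.089]],"roll":[0,0,0,0,0,0,0,0],"grip":[0.04,0.04,0.04,0.04,0.04,0.04,0.005,0.005]}' 30
python3 -m crank '{"slide":[[0,0,0],[0,0,0],[0,0,0],[0,0,0],[0,0,0],[0,0,0],[0,0,0],[0,0,0]],"roll":[0,0,0,0,0,0,0,0],"grip":[0.005,0.005,0.005,0.005,0.005,0.005,0.005,0.005]}' 40
python3 -c "
from h import *
g=get_image('side'); save(g,'s12.png',(200,60,380,230),3.5)
f=lambda t:np.array([-(.115*(np.cos(t-.1)-np.cos(.1))),-(.115*(np.sin(t-.1)+np.sin(.1)))])
t=np.linspace(0,1.05,17)
for a in (0,8):
  for i in range(a+1,a+9): print(round(t[i],2),np.round(f(t[i])-f(t[a]),3).tolist())
  print()
"
```

```text
time_s: 14.65
position: [0.6667, 0.2508, 0.013]
tool_rot: [[0.997, -0.073, 0.003], [-0.073, -0.997, 0.002], [0.003, -0.003, -1.0]]
ft_force: [6.7, 31.1, -1.8]
grip_width: 0.012
time_s: 15.45
position: [0.6666, 0.2516, 0.0129]
tool_rot: [[0.997, -0.072, 0.003], [-0.072, -0.997, 0.003], [0.003, -0.003, -1.0]]
ft_force: [1.5, 7.0, -0.1]
grip_width: 0.0102
0.07 [-0.001, -0.008]
0.13 [-0.001, -0.015]
0.2 [-0.0, -0.023]
0.26 [0.001, -0.03]
0.33 [0.002, -0.037]
0.39 [0.004, -0.045]
0.46 [0.007, -0.052]
0.52 [0.01, -0.059]

0.59 [0.003, -0.007]
0.66 [0.007, -0.013]
0.72 [0.011, -0.02]
0.79 [0.016, -0.026]
0.85 [0.021, -0.031]
0.92 [0.026, -0.037]
0.98 [0.032, -0.042]
1.05 [0.038, -0.046]
```

View pics/s12.png

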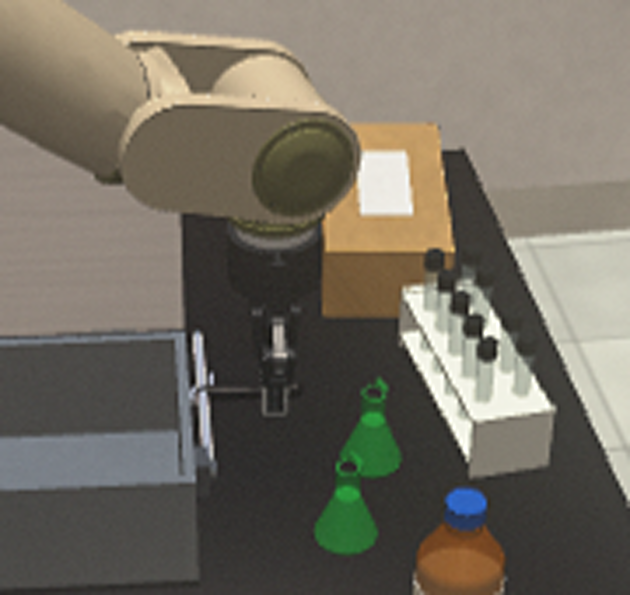

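Pin gripped (10 mm opening). Now swing it.

```bash
python3 -m crank '{"slide":[[0,-0.001,-0.008],[0,-0.001,-0.015],[0,0,-0.023],[0,0.001,-0.030],[0,0.002,-0.037],[0,0.004,-0.045],[0,0.007,-0.052],[0,0.010,-0.059]],"roll":[0,0,0,0,0,0,0,0],"grip":[0.005,0.005,0.005,0.005,0.005,0.005,0.005,0.005]}' 40
python3 -m crank '{"slide":[[0,0.003,-0.007],[0,0.007,-0.013],[0,0.011,-0.020],[0,0.016,-0.026],[0,0.021,-0.031],[0,0.026,-0.037],[0,0.032,-0.042],[0,0.038,-0.046]],"roll":[0,0,0,0,0,0,0,0],"grip":[0.005,0.005,0.005,0.005,0.005,0.005,0.005,0.005]}' 40
python3 -c "
from h import *
st()
g=get_image('side')
for th in (.95,1,1.05,1.1):
  tip=T(CH,[.147,-.05+.206*np.cos(th-.1),.075+.206*np.sin(th-.1)]);print(th,proj(g,[tip]),proj(g,[pin(th,.225)]))
save(g,'s13.png',(200,60,360,210),4)
"
```

```text
time_s: 16.3
position: [0.6658, 0.2418, 0.0718]
tool_rot: [[0.997, -0.072, 0.003], [-0.072, -0.997, 0.004], [0.003, -0.004, -1.0]]
ft_force: [3.1, 8.3, -0.9]
grip_width: 0.0105
time_s: 17.1
position: [0.6634, 0.2051, 0.1197]
tool_rot: [[0.997, -0.071, 0.006], [-0.071, -0.997, 0.006], [0.006, -0.007, -1.0]]
ft_force: [1.4, 12.6, 7.2]
grip_width: 0.0105
17.1 [0.6634 0.2051 0.1197] [ 1.4 12.6  7.2] 0.0105
0.95 [[256.01532672 118.83435456]] [[285.88274202 150.89676861]]
1 [[256.09440716 118.21027886]] [[286.04402548 150.67634541]]
1.05 [[256.18301595 117.76922625]] [[286.210944   150.56007281]]
1.1 [[256.28112686 117.51627589]] [[286.38313737 150.54948187]]
```

View pics/s13.png

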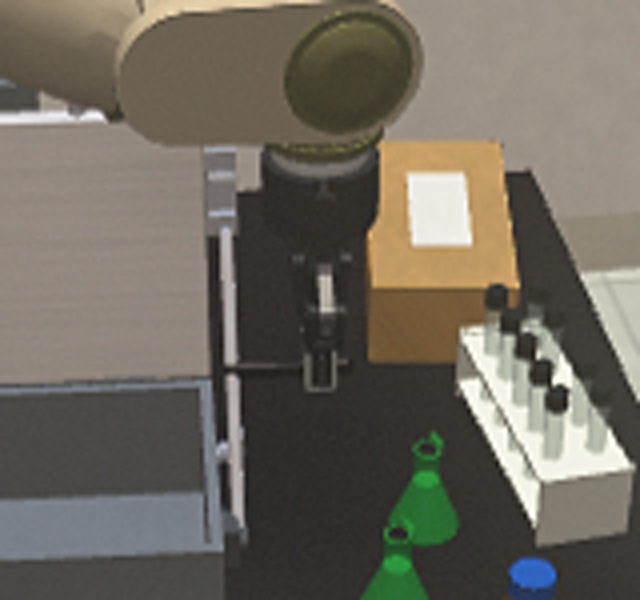

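```bash
python3 -m crank '{"slide":[[0,-0.001,0],[0,-0.001,0],[0,-0.001,0],[0,-0.001,0],[0,-0.001,0],[0,-0.001,-0.03],[0,-0.001,-0.06],[0,-0.001,-0.06]],"roll":[0,0,0,0,0,0,0,0],"grip":[0.005,0.04,0.04,0.04,0.04,0.04,0.04,0.04]}' 40
python3 -m crank '{"slide":[[0.02,0,-0.04],[0.02,0,-0.08],[0.0,0.04,-0.12],[0.0,0.08,-0.14],[-0.02,0.12,-0.14],[-0.04,0.16,-0.14],[-0.06,0.2,-0.14],[-0.06,0.24,-0.14]],"roll":[0,0,0,0,0,0,0,0],"grip":[0.04,0.04,0.04,0.04,0.04,0.04,0.04,0.04]}' 40
python3 -c "
from h import *
g=get_image('top');save(g,'t14.png',(120,130,280,270),4)
for th in (.95,1,1.05,1.1):
  tip=T(CH,[.147,-.05+.206*np.cos(th-.1),.075+.206*np.sin(th-.1)]);print(th,proj(g,[tip]),proj(g,[pin(th,.225)]))
g=get_image('side');save(g,'s14.png',(120,30,360,230),3)
"
```

```text
time_s: 17.95
position: [0.664, 0.2031, 0.1812]
tool_rot: [[0.997, -0.073, 0.008], [-0.073, -0.997, 0.001], [0.008, -0.002, -1.0]]
ft_force: [0.7, 0.3, 0.1]
grip_width: 0.0402
time_s: 18.75
position: [0.5829, -0.0331, 0.3171]
tool_rot: [[0.997, -0.073, 0.0], [-0.073, -0.997, -0.0], [0.0, 0.0, -1.0]]
ft_force: [0.8, -0.3, 0.2]
grip_width: 0.0397
0.95 [[153.78887369 205.61420767]] [[188.8258796  177.59580113]]
1 [[156.48575122 205.55120738]] [[190.33919181 177.45619109]]
1.05 [[159.41806456 205.51002853]] [[191.95532098 177.33405294]]
1.1 [[162.5790692 205.4913015]] [[193.67009954 177.22997497]]
```

View pics/t14.png

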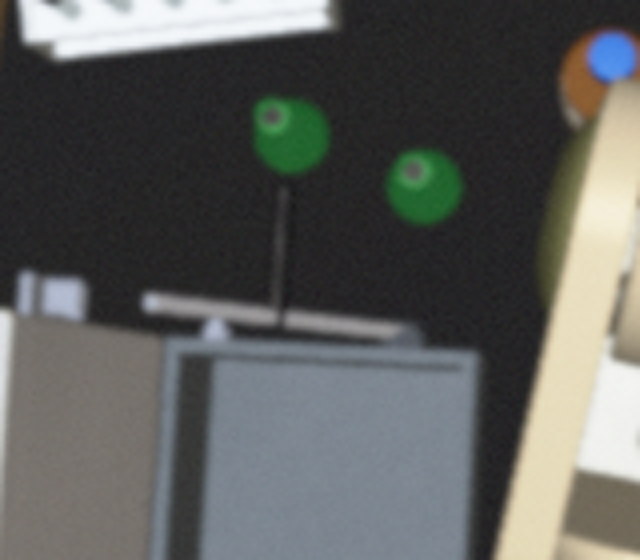

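View pics/s14.png

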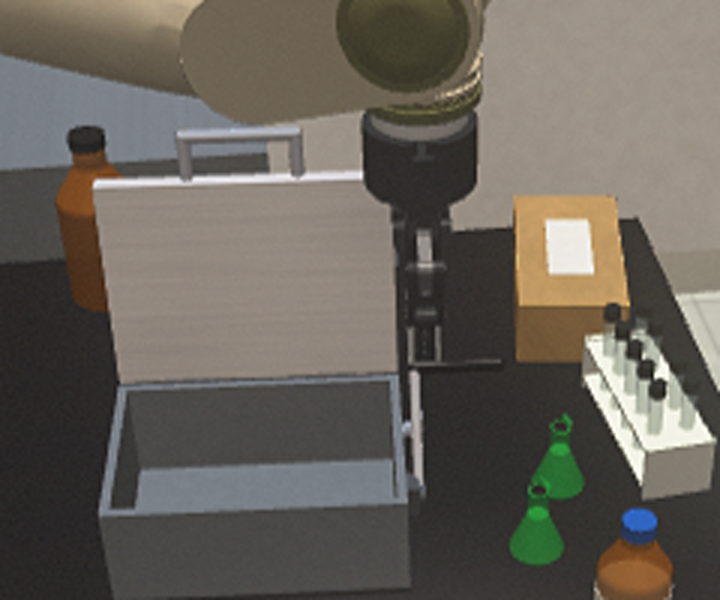

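```bash
python3 -c "
from h import *
g=get_image('top')
tip=lambda th,r=.206:T(CH,[.147,-.05+r*np.cos(th-.1),.075+r*np.sin(th-.1)])
L=[(np.array([pin(th,.225),pin(th,.15),]),c) for th,c in((1.0,(0,255,255)),(1.05,(0,255,0)),(1.1,(255,0,255)))]
L+=[(np.array([tip(1.05,0),tip(1.05,.211)]),(0,255,0)),(T(CH,rect(.135,.1,.105)),(0,0,255)),(T(CH,rect(.126,.091,.105)),(0,0,255)),(T(CH,rect(.126,.091,.009)),(0,0,255))]
overlay(g,L,'t15.png',(140,165,250,245),7)
f=g['frame'].astype(float).sum(2)
for r in range(178,190): print(r,f[r,185:199].astype(int).tolist())
"
```

```text
178 [98, 115, 110, 108, 142, 172, 165, 120, 93, 107, 101, 116, 111, 111]
179 [120, 114, 111, 110, 134, 172, 168, 116, 106, 112, 107, 114, 114, 106]
180 [118, 103, 115, 115, 131, 170, 154, 108, 100, 108, 108, 113, 92, 106]
181 [113, 105, 99, 112, 135, 162, 141, 101, 102, 113, 103, 117, 110, 102]
182 [112, 112, 104, 108, 130, 154, 133, 101, 99, 92, 119, 111, 107, 117]
183 [117, 101, 102, 120, 137, 149, 129, 101, 96, 105, 107, 116, 102, 115]
184 [103, 117, 96, 119, 146, 158, 132, 95, 100, 105, 112, 122, 115, 116]
185 [112, 105, 106, 124, 150, 157, 124, 93, 102, 106, 115, 114, 109, 119]
186 [113, 108, 101, 121, 165, 165, 128, 94, 91, 115, 110, 111, 113, 108]
187 [102, 105, 106, 127, 174, 171, 132, 95, 100, 106, 109, 101, 118, 111]
188 [111, 99, 102, 128, 180, 178, 134, 90, 93, 102, 106, 119, 112, 114]
189 [103, 106, 105, 137, 187, 179, 130, 95, 102, 109, 111, 112, 110, 114]
```

View pics/t15.png

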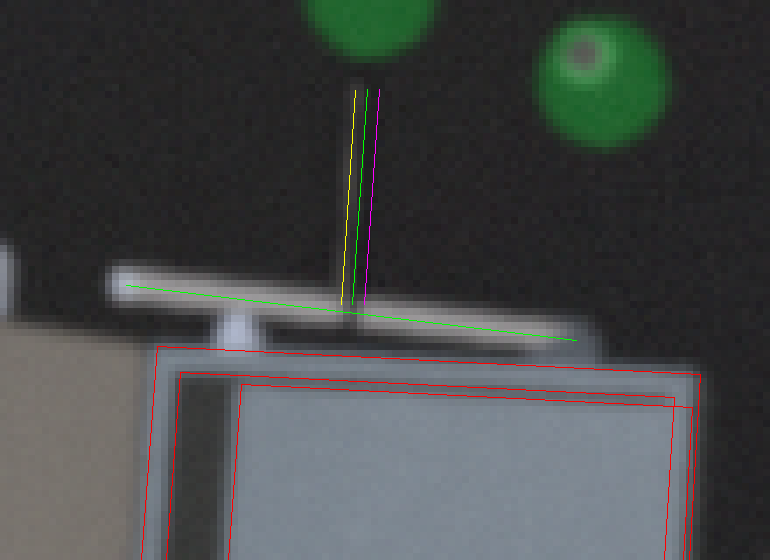

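```bash
sed -i 's/^CH=.*;/CH=[.456,.2005,-.0739];/' h.py; python3 -c "
from h import *
go([.4666,.328,.375],85.8);
g=get_image('side')
for th in(1.6,1.64,1.67,1.7): print(th,proj(g,[lidbar(th)]))
save(g,'s16.png',(150,40,270,130),6)"
```

```text
slide [-0.1454, -0.352, -0.0588] roll -0.003 q [-15.0, 23.0, 53.0, -0.0, 104.0, 79.0]
1.6 [[198.73487767  77.1132767 ]]
1.64 [[198.89255288  75.76178813]]
1.67 [[199.01787099  74.84923292]]
1.7 [[199.14899933  74.02328152]]
```

View pics/s16.png

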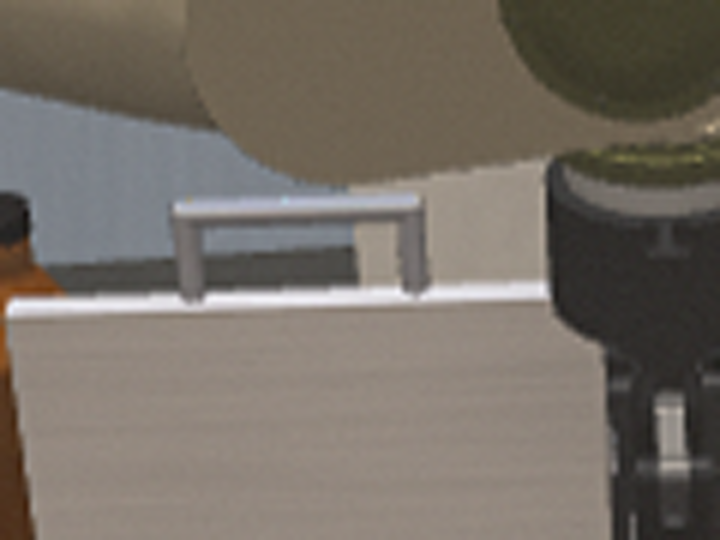

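```bash
python3 -c "
from h import *
b=lidbar(1.68);print(b);go([b[0],b[1]+.001,.375],85.8)"
python3 -m crank '{"slide":[[0,0,-0.03],[-0.02,-0.05,-0.058],[-0.04,-0.1,-0.058],[-0.06,-0.15,-0.058],[-0.08,-0.2,-0.058],[-0.1,-0.25,-0.058],[-0.12,-0.3,-0.058],[-0.145,-0.352,-0.058]],"roll":[0,0,0,0,0,0,0,0],"grip":[0.045,0.045,0.045,0.045,0.045,0.045,0.045,0.045]}' 30
python3 -c "
from h import *
b=lidbar(1.68);go([b[0],b[1]+.001,b[2]-.054],85.8)"
```

```text
[0.46595895 0.33501709 0.3406014 ]
slide [-0.1462, -0.3589, -0.0587] roll -0.002 q [-15.0, 23.0, 53.0, 0.0, 104.0, 80.0]
time_s: 19.75
position: [0.4773, 0.2984, 0.3741]
tool_rot: [[0.997, -0.071, -0.001], [-0.071, -0.997, 0.0], [-0.001, 0.0, -1.0]]
ft_force: [0.4, 0.4, -0.1]
grip_width: 0.0452
slide [-0.0139, -0.0368, 0.0875] roll 0.002 q [20.0, 20.0, 48.0, 0.0, 112.0, 114.0]
```

```bash
python3 -m crank '{"slide":[[-0.014,-0.037,0],[-0.014,-0.037,0],[-0.014,-0.037,0],[-0.014,-0.037,0],[-0.014,-0.037,0.01],[-0.014,-0.037,0.02],[-0.014,-0.037,0.02],[-0.014,-0.037,0.02]],"roll":[0,0,0,0,0,0,0,0],"grip":[0.045,0.045,0.045,0.045,0.045,0.045,0.045,0.045]}' 30
python3 -c "
from h import *
b=lidbar(1.68);go([b[0],b[1]+.001,b[2]-.054],85.8)
g=get_image('side');save(g,'s17.png',(150,0,270,130),6)"
```

```text
time_s: 20.55
position: [0.4677, 0.3327, 0.3546]
tool_rot: [[0.997, -0.074, -0.0], [-0.074, -0.997, -0.0], [-0.0, 0.0, -1.0]]
ft_force: [-0.1, 0.7, -0.0]
grip_width: 0.0451
slide [-0.0019, -0.0031, 0.068] roll -0.001 q [24.0, 21.0, 49.0, 0.0, 109.0, 118.0]
```

View pics/s17.png

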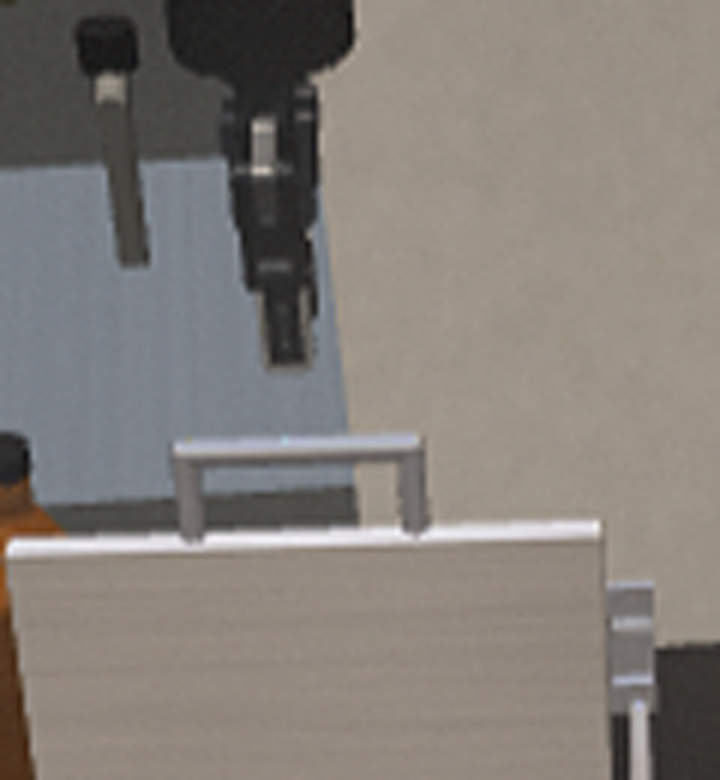

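```bash
python3 -m crank '{"slide":[[-0.001,-0.003,0.02],[-0.001,-0.003,0.04],[-0.001,-0.003,0.055],[-0.001,-0.003,0.065],[-0.001,-0.003,0.068],[-0.001,-0.003,0.068],[-0.001,-0.003,0.068],[-0.001,-0.003,0.068]],"roll":[0,0,0,0,0,0,0,0],"grip":[0.045,0.045,0.045,0.045,0.045,0.045,0.03,0.02]}' 30
python3 -m crank '{"slide":[[0,0,0],[0,0,0],[0,0,0],[0,0,0],[0,0,0],[0,0,0],[0,0,0],[0,0,0]],"roll":[0,0,0,0,0,0,0,0],"grip":[0.005,0.005,0.005,0.005,0.005,0.005,0.005,0.005]}' 30
python3 -c "
from h import *
st();p=observe()['position']
f=lambda t:np.array([-(.238*(1-np.cos(t))+.009*np.sin(t)),-(.238*np.sin(t)-.009*(1-np.cos(t)))])
g=get_image('side');save(g,'s18.png',(150,0,270,130),6)
for t0 in(1.66,1.68,1.7): print(t0,[np.round(f(t)-f(t0),4).tolist() for t in(1.6,1.55,1.5,1.45,1.4,1.36)], np.dot(p-lidbar(t0),[.074,.997,0]))"
```

```text
time_s: 21.4
position: [0.4669, 0.3364, 0.2873]
tool_rot: [[0.997, -0.073, 0.001], [-0.073, -0.997, 0.001], [0.001, -0.001, -1.0]]
ft_force: [0.7, 1.2, 0.9]
grip_width: 0.0205
time_s: 22.2
position: [0.4669, 0.3365, 0.2873]
tool_rot: [[0.997, -0.073, 0.002], [-0.073, -0.997, 0.001], [0.001, -0.001, -1.0]]
ft_force: [0.8, 1.0, 5.8]
grip_width: 0.0108
22.2 [0.4669 0.3365 0.2873] [0.8 1.  5.8] 0.0108
1.66 [[0.0142, -0.0014], [0.0261, -0.0019], [0.038, -0.0018], [0.0499, -0.0011], [0.0617, 0.0002], [0.0712, 0.0016]] 0.006269282388945176
1.68 [[0.0189, -0.002], [0.0308, -0.0025], [0.0427, -0.0024], [0.0546, -0.0017], [0.0665, -0.0005], [0.0759, 0.001]] 0.001551806977860596
1.7 [[0.0236, -0.0028], [0.0355, -0.0033], [0.0474, -0.0032], [0.0593, -0.0025], [0.0712, -0.0012], [0.0806, 0.0002]] -0.0031517183977788
```

View pics/s18.png

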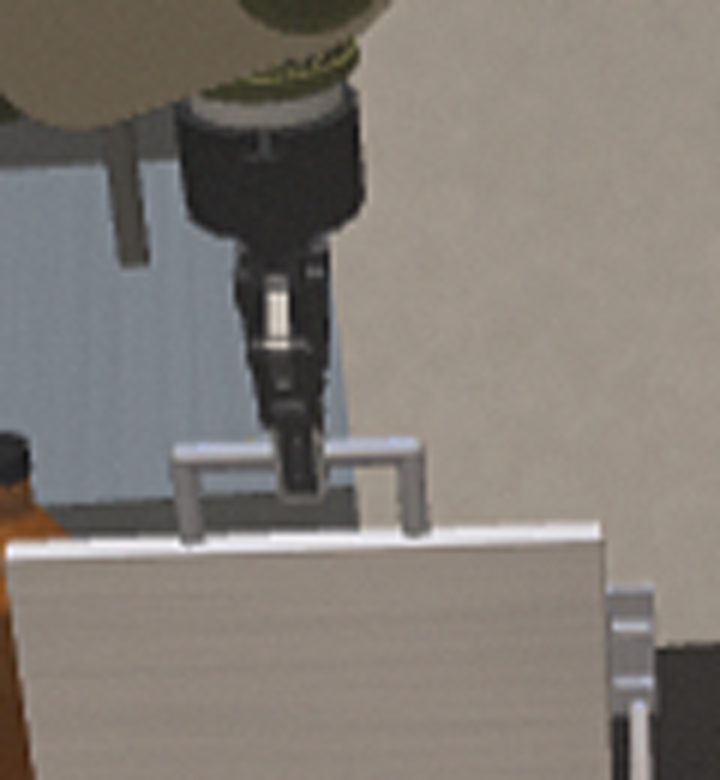

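```bash
python3 -m crank '{"slide":[[0,0.006,-0.001],[0,0.013,-0.002],[0,0.019,-0.002],[0,0.025,-0.002],[0,0.031,-0.002],[0,0.043,-0.002],[0,0.052,-0.002],[0,0.060,-0.001]],"roll":[0,0,0,0,0,0,0,0],"grip":[0.005,0.005,0.005,0.005,0.005,0.005,0.005,0.005]}' 30
python3 -m crank '{"slide":[[0,0.002,0],[0,0.005,0.001],[0,0.007,0.001],[0,0.010,0.001],[0,0.012,0.002],[0,0.014,0.002],[0,0.015,0.002],[0,0.015,0.002]],"roll":[0,0,0,0,0,0,0,0],"grip":[0.005,0.005,0.005,0.005,0.005,0.005,0.005,0.005]}' 30
python3 -c "
from h import *
st();p=observe()['position']
for t0 in(1.34,1.36,1.38,1.4):print(t0,np.dot(p-lidbar(t0),[.074,.997,0]))
g=get_image('side');save(g,'s19.png',(150,30,300,160),5)
g=get_image('top');save(g,'t19.png',(80,130,280,280),4)"
```

```text
time_s: 23.05
position: [0.4623, 0.2756, 0.2876]
tool_rot: [[0.997, -0.074, 0.0], [-0.074, -0.997, -0.0], [0.0, 0.0, -1.0]]
ft_force: [1.2, 0.2, 5.4]
grip_width: 0.0107
time_s: 23.85
position: [0.4612, 0.2613, 0.2853]
tool_rot: [[0.997, -0.073, -0.0], [-0.073, -0.997, -0.0], [-0.0, 0.0, -1.0]]
ft_force: [2.2, 0.4, 1.9]
grip_width: 0.0106
23.85 [0.4612 0.2613 0.2853] [2.2 0.4 1.9] 0.0106
1.34 0.00674560148658863
1.36 0.0020630214756876502
1.38 -0.002635952973519075
1.4 -0.0073494423339041295
```

View pics/s19.png

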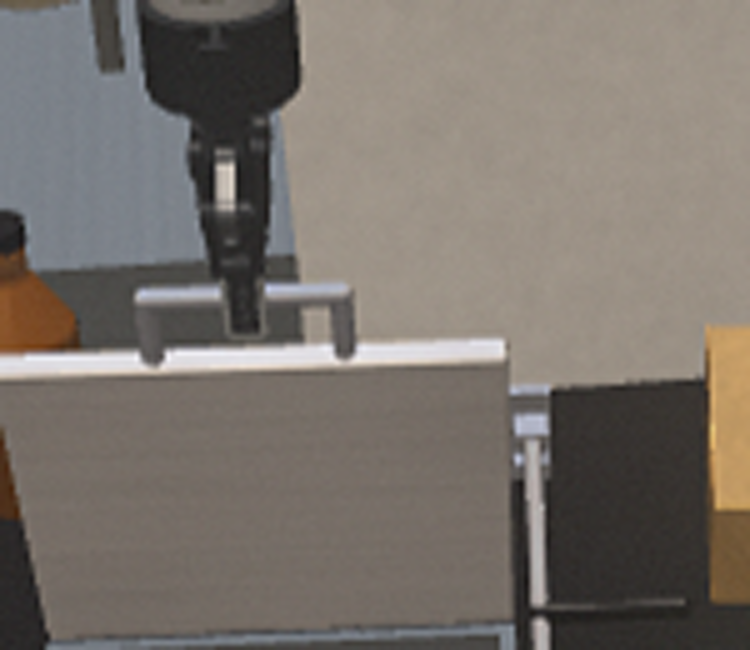

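View pics/t19.png

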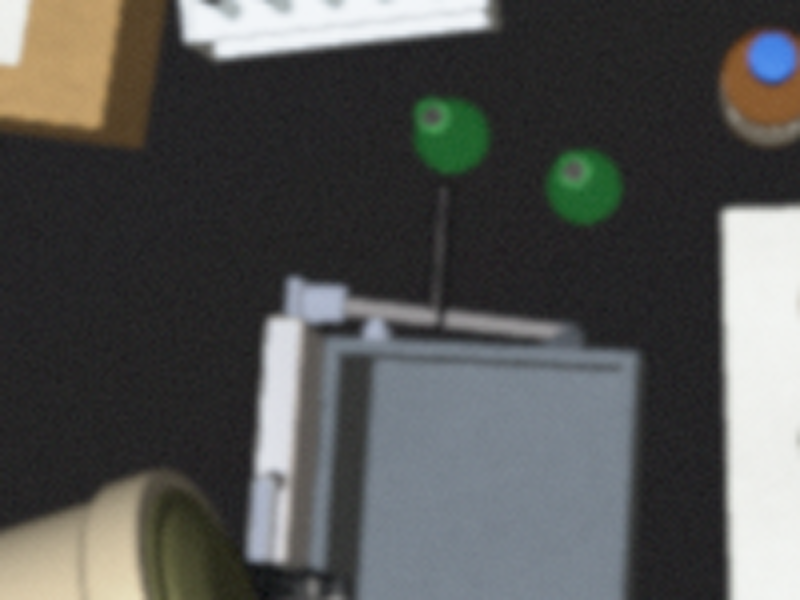

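```bash
python3 -m crank '{"slide":[[0,0.001,0],[0,0.001,0],[0,0.002,0],[0,0.002,0],[0,0.003,0],[0,0.003,0.001],[0,0.004,0.001],[0,0.004,0.001]],"roll":[0,0,0,0,0,0,0,0],"grip":[0.005,0.005,0.005,0.005,0.005,0.005,0.005,0.005]}' 30
```

```text
time_s: 24.75
position: [0.4609, 0.2574, 0.2847]
tool_rot: [[0.997, -0.073, 0.0], [-0.073, -0.997, 0.0], [0.0, -0.0, -1.0]]
ft_force: [2.6, 2.0, 0.7]
grip_width: 0.011
```

```bash
python3 -m crank '{"slide":[[0,0.001,0],[0,0.001,0],[0,0.002,0],[0,0.002,0],[0,0.003,0],[0,0.003,0.001],[0,0.003,0.001],[0,0.003,0.001]],"roll":[0,0,0,0,0,0,0,0],"grip":[0.005,0.005,0.005,0.005,0.005,0.005,0.005,0.005]}' 30
```

```text
time_s: 25.55
position: [0.4607, 0.2543, 0.2841]
tool_rot: [[0.997, -0.073, 0.001], [-0.073, -0.997, -0.0], [0.001, 0.0, -1.0]]
ft_force: [1.2, 0.5, 3.4]
grip_width: 0.0109
```

```bash
python3 -c "
from h import *
g=get_image('side');save(g,'s20.png',(220,80,300,190),7)
tip=lambda th,r=.206:T(CH,[.147,-.05+r*np.cos(th-.1),.075+r*np.sin(th-.1)])
for th in(1.3,1.33,1.36,1.39):print(th,proj(g,[lidbar(th)]))
save(g,'s20b.png',(150,60,270,130),6)
g=get_image('top');save(g,'t20.png',(130,170,240,250),7)
for th in(1.3,1.33,1.36,1.39):print(th,proj(g,[lidbar(th)]))
L=[(np.array([pin(th,.225),pin(th,.15),]),c) for th,c in((1.0,(0,255,255)),(1.05,(0,255,0)),(1.1,(255,0,255)))]
overlay(g,L,'t20o.png',(130,170,240,250),7)
"
```

```text
1.3 [[197.94201809  92.05441182]]
1.33 [[197.98755864  90.19212801]]
1.36 [[198.04102696  88.40839594]]
1.39 [[198.10227905  86.70471552]]
1.3 [[152.66874468 277.16673679]]
1.33 [[148.82853414 277.07770584]]
1.36 [[144.98203156 276.97606759]]
1.39 [[141.13593593 276.86192339]]
```

View pics/s20.png

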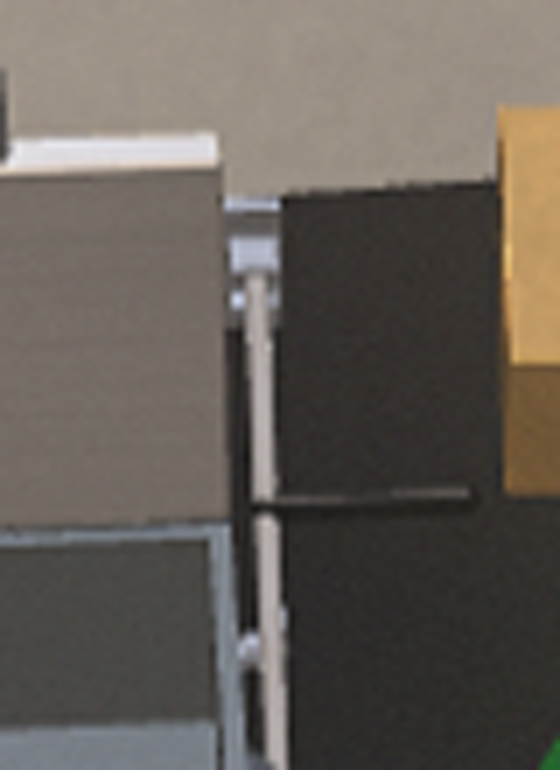

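View pics/t20o.png

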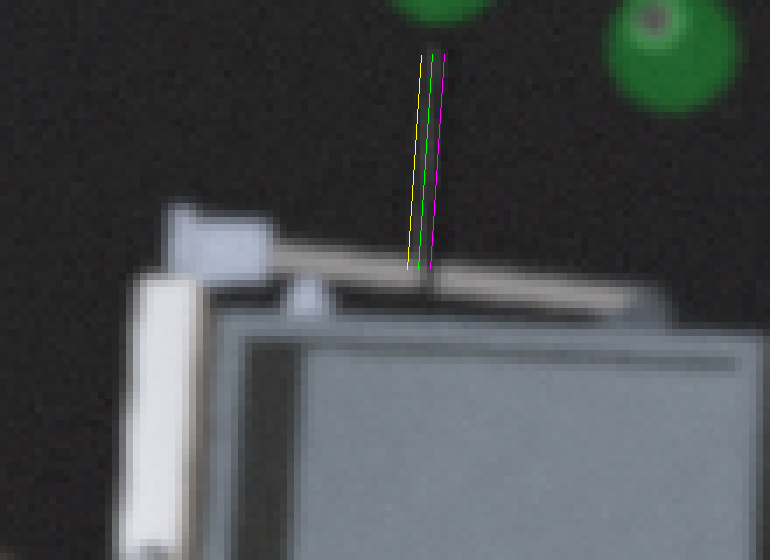

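View pics/s20b.png

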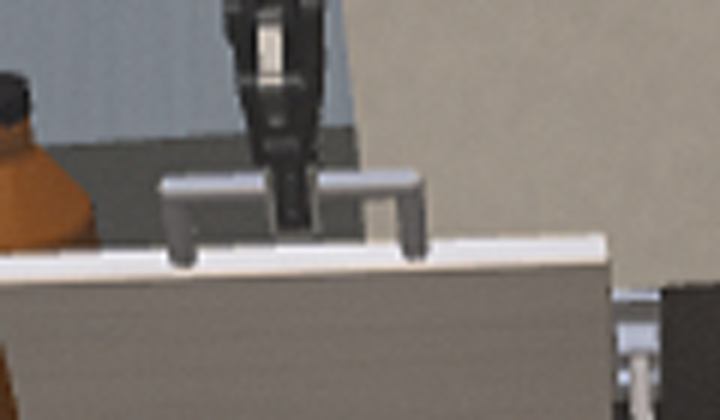

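```bash
python3 -m crank '{"slide":[[0,0,0],[0,0,0],[0,0,0],[0,0,0],[0,0,-0.02],[0,0,-0.05],[0,0,-0.09],[0,0,-0.09]],"roll":[0,0,0,0,0,0,0,0],"grip":[0.03,0.03,0.03,0.03,0.03,0.03,0.03,0.03]}' 30
python3 -c "
from h import *
st()
g=get_image('side');save(g,'s21.png',(150,60,270,130),6)
for th in(1.3,1.33,1.36,1.39):print(th,proj(g,[lidbar(th)]))
g=get_image('top')
L=[(np.array([pin(th,.225),pin(th,.15),]),c) for th,c in((1.0,(0,255,255)),(1.05,(0,255,0)),(1.1,(255,0,255)))]
overlay(g,L,'t21o.png',(130,170,240,250),7)
"
```

```text
time_s: 26.45
position: [0.4615, 0.2548, 0.3784]
tool_rot: [[0.997, -0.073, 0.009], [-0.073, -0.997, 0.002], [0.008, -0.003, -1.0]]
ft_force: [0.6, -0.2, -0.9]
grip_width: 0.0297
26.45 [0.4615 0.2548 0.3784] [ 0.6 -0.2 -0.9] 0.0297
1.3 [[197.94201809  92.05441182]]
1.33 [[197.98755864  90.19212801]]
1.36 [[198.04102696  88.40839594]]
1.39 [[198.10227905  86.70471552]]
```

View pics/s21.png

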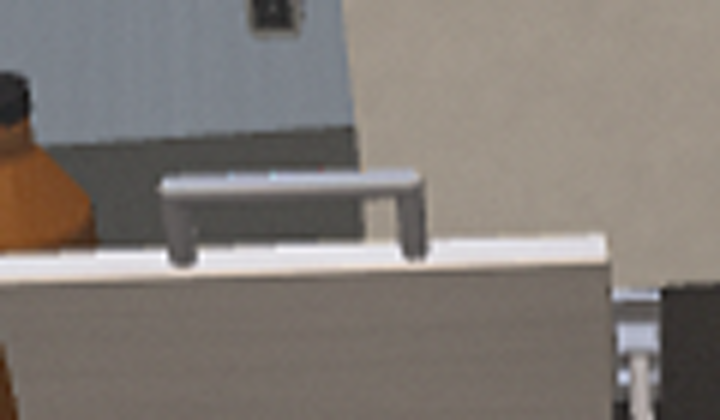

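View pics/t21o.png

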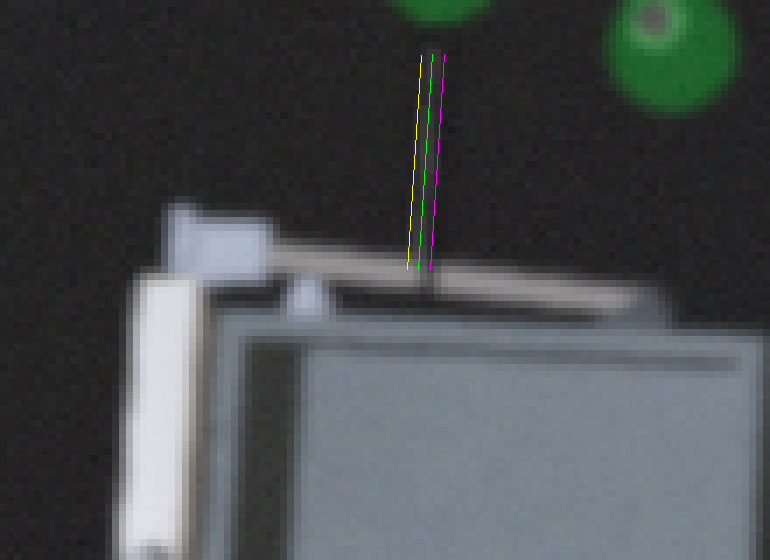

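```bash
python3 -m crank '{"slide":[[0,0.05,0],[0,0.1,0],[0,0.15,0],[-0.04,0.2,0],[-0.06,0.25,0],[-0.08,0.3,0],[-0.08,0.35,0],[-0.08,0.4,0]],"roll":[0,0,0,0,0,0,0,0],"grip":[0.045,0.045,0.045,0.045,0.045,0.045,0.045,0.045]}' 30
python3 -m crank '{"slide":[[-0.02,0.05,0.03],[-0.02,0.1,0.06],[-0.02,0.15,0.08],[-0.02,0.2,0.08],[-0.02,0.25,0.08],[-0.02,0.25,0.08],[-0.02,0.25,0.08],[-0.02,0.25,0.08]],"roll":[0,0,0,0,0,0,0,0],"grip":[0.045,0.045,0.045,0.045,0.045,0.045,0.045,0.045]}' 30
cat > fl.py <<'E'
from h import *
from scipy.optimize import minimize
def flaskpts(x,y,top):
    P=[]
    prof=[(0,.026),(.045,.010),(top,.010)]
    a=np.linspace(0,2*np.pi,24,endpoint=False)
    return [np.array([[x+r*np.cos(t),y+r*np.sin(t),z] for z,r in((prof[i]),(prof[i+1])) for t in a]) for i in range(2)]
def mask(g,x,y,top):
    m=np.zeros((420,560),bool)
    for P in flaskpts(x,y,top): m|=hull(g,P)
    return m
def brown(g):
    f=g['frame'].astype(int); r,gg,b=f[...,0],f[...,1],f[...,2]
    m=((r-b)>35)&((r-gg)>20)&(r<200)
    return m
def locate(G):
    bm={n:brown(g) for n,g in G.items()}
    # base discs seeds from top image
    m=bm['top'].astype(np.uint8).copy()
    k,l,s,c=cv2.connectedComponentsWithStats(m)
    out=[]
    for i in range(1,k):
        if s[i,4]<120 or s[i,4]>500: continue
        out.append((ray(G['top'],c[i],.02)[:2],s[i,4],c[i].round(1)))
    return out,bm
E
python3 -c "
from fl import *
G={n:get_image(n) for n in('side','top')}
for n in G: save(G[n],n+'22.png')
o,bm=locate(G)
for a in o: print(a)
for n in G:
  for t in('flask1','snapped1'):
    print(n,t,[(round(r['confidence'],2),np.round(r['box'],1).tolist()) for r in silhouettes(t,G[n])])
g=G['top']
save(g,'t22c.png',(130,170,240,300),5)
for th in(1.3,1.33,1.36,1.39):print(th,proj(g,[lidbar(th)]))
"
```

```text
time_s: 27.35
position: [0.3521, -0.1198, 0.3728]
tool_rot: [[0.997, -0.073, -0.001], [-0.073, -0.997, 0.001], [-0.001, -0.001, -1.0]]
ft_force: [1.6, -0.2, 1.0]
grip_width: 0.0451
time_s: 28.15
position: [0.3152, -0.366, 0.2924]
tool_rot: [[0.997, -0.074, -0.001], [-0.074, -0.997, 0.003], [-0.001, -0.002, -1.0]]
ft_force: [-0.4, 0.1, -0.9]
grip_width: 0.0451
(array([ 0.77583808, -0.00114072]), np.int32(315), array([272.1, 151.5]))
(array([ 0.64390551, -0.32993768]), np.int32(274), array([388.1, 195. ]))
(array([ 0.62020788, -0.11490845]), np.int32(130), array([313.4, 204.9]))
(array([ 0.62011833, -0.04415892]), np.int32(193), array([288.5, 205.5]))
(array([ 0.53237702, -0.17631841]), np.int32(197), array([336.1, 235.4]))
(array([ 0.52689562, -0.11323883]), np.int32(192), array([313.9, 237.9]))
side flask1 [(0.91, [206.8, 259.9, 19.8, 35.3]), (0.69, [285.1, 269.9, 21.0, 39.3]), (0.6, [310.7, 343.6, 22.2, 41.0]), (0.35, [330.0, 227.0, 28.3, 50.0])]
side snapped1 [(0.92, [250.0, 297.6, 24.4, 33.0]), (0.82, [301.0, 203.8, 17.6, 29.2]), (0.74, [306.6, 182.9, 17.1, 28.9]), (0.61, [242.6, 278.2, 22.1, 28.3]), (0.6, [276.4, 252.2, 16.3, 27.1])]
top flask1 [(0.81, [314.3, 202.8, 17.4, 19.6]), (0.78, [392.1, 196.6, 25.1, 14.0]), (0.77, [291.3, 269.7, 16.4, 18.0]), (0.18, [336.0, 236.4, 17.3, 19.5])]
top snapped1 [(0.79, [336.9, 237.1, 14.1, 21.1]), (0.69, [191.7, 163.7, 15.6, 16.8]), (0.51, [224.1, 179.1, 18.7, 19.9]), (0.48, [289.2, 204.7, 18.4, 18.3]), (0.24, [152.4, 271.6, 26.5, 140.4])]
1.3 [[152.66874468 277.16673679]]
1.33 [[148.82853414 277.07770584]]
1.36 [[144.98203156 276.97606759]]
1.39 [[141.13593593 276.86192339]]
```

View pics/top22.png

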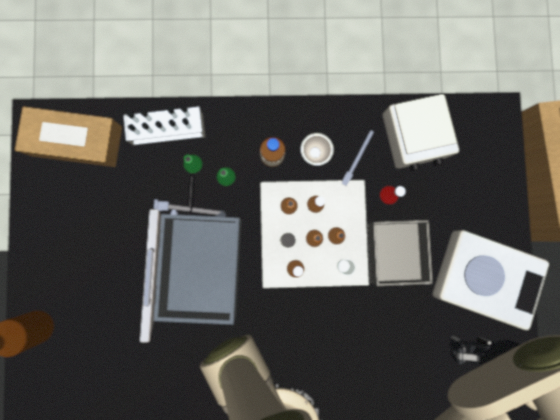

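View pics/t22c.png

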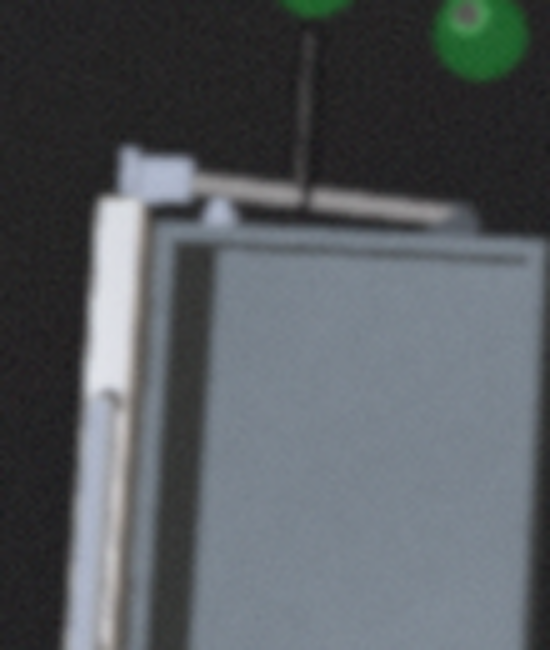

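View pics/side22.png

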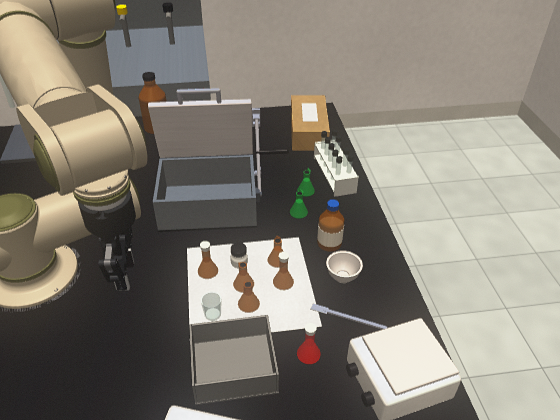

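```bash
cat >> fl.py <<'E'
def soft(g,P):  # antialiased hull
    m=np.zeros((420,560),np.uint8); h=cv2.convexHull(proj(g,P).astype(np.float32)).reshape(-1,2)
    S=4; x0,y0=np.floor(h.min(0)).astype(int)-1; x1,y1=np.ceil(h.max(0)).astype(int)+2
    mm=np.zeros(((y1-y0)*S,(x1-x0)*S),np.uint8)
    cv2.fillConvexPoly(mm,np.round(((h-[x0,y0]+.5)*S)*16).astype(np.int32),255,shift=4)
    out=np.zeros((420,560),np.float32); sm=cv2.resize(mm,(x1-x0,y1-y0),interpolation=cv2.INTER_AREA)/255.
    a,b=max(y0,0),max(x0,0); out[a:min(y1,420),b:min(x1,560)]=sm[a-y0:min(y1,420)-y0,b-x0:min(x1,560)-x0]; return out
A=np.linspace(0,2*np.pi,24,endpoint=False)
def cyl(x,y,z0,r0,z1,r1): return np.array([[x+r*np.cos(t),y+r*np.sin(t),z] for z,r in((z0,r0),(z1,r1)) for t in A])
def ren(g,x,y,sound):
    top=.082 if sound else .072
    m=np.maximum(soft(g,cyl(x,y,0,.026,.045,.010)),soft(g,cyl(x,y,.045,.010,top,.010)))
    ex=soft(g,cyl(x,y,.082,.0125,.096,.0125)) if sound else soft(g,cyl(x,y,.070,.007,.073,.007))
    return m,ex
def fit(G,seeds,views=('side','top')):
    """seeds: list of [x,y,sound]; joint refine"""
    S=[list(s) for s in seeds]; bm={n:brown(G[n]).astype(np.float32) for n in views}
    for it in range(3):
        for i in range(len(S)):
            cache={}
            for n in views:
                o=np.zeros((420,560),np.float32);e=o.copy()
                for j in range(len(S)):
                    if j!=i:
                        a,b=ren(G[n],*S[j]);o=np.maximum(o,a);e=np.maximum(e,b)
                cache[n]=(o,e)
            def cost(p):
                c=0
                for n in views:
                    a,b=ren(G[n],p[0],p[1],S[i][2]);o,e=cache[n]
                    u=proj(G[n],[[p[0],p[1],.03]])[0].astype(int)
                    w=1-np.maximum(b,e); d=np.abs(np.maximum(a,o)-bm[n])*w
                    u0=np.clip(u,0,[559,419]); c+=d[max(u0[1]-30,0):u0[1]+30,max(u0[0]-30,0):u0[0]+30].sum()
                return c
            r=minimize(cost,S[i][:2],method='Nelder-Mead',options=dict(initial_simplex=np.array(S[i][:2])+np.array([[0,0],[.006,0],[0,.006]]),xatol=2e-4))
            S[i][:2]=r.x.tolist(); S[i]=S[i][:3]; S[i].append(round(float(r.fun),1)) if it==2 else None
    return S
E
python3 -c "
from fl import *
G={n:get_image(n) for n in('side','top')}
sd=[[.62,-.044,0],[.62,-.115,1],[.532,-.176,0],[.527,-.113,0],[.44,-.06,1]]
for v in(('side','top'),('top',),('side',)):
  S=fit(G,sd,v)
  for s in S: print(v,[round(q,4) for q in s])
L=[]
for s in S:
  L.append((np.vstack([cyl(s[0],s[1],0,.026,.045,.01)[:24],cyl(s[0],s[1],0,.026,.045,.01)[:1]]),(0,255,0)))
  L.append((cyl(s[0],s[1],.045,.01,.072,.01)[24:],(0,0,255)))
overlay(G['side'],L,'sf.png',(180,230,310,330),5)
overlay(G['top'],L,'tf.png',(255,175,375,295),5)
"
```

```text
Traceback (most recent call last):
  File "fl.py", line 50, in fit
    a,b=ren(G[n],*S[j]);o=np.maximum(o,a);e=np.maximum(e,b)
        ~~~^^^^^^^^^^^^
TypeError: ren() takes 4 positional arguments but 5 were given
```

```bash
sed -i 's/ren(G\[n\],\*S\[j\])/ren(G[n],*S[j][:3])/' fl.py
cat > see.py <<'E'
from fl import *
import json,sys
def run(sd,tag,views=(('side','top'),)):
  G={n:get_image(n) for n in('side','top')}
  for v in views:
    S=fit(G,sd,v)
    for s in S: print(v,[round(q,4) for q in s])
  L=[]
  for s in S:
    c=cyl(s[0],s[1],0,.026,.045,.01)[:24]
    L.append((np.vstack([c,c[:1]]),(0,255,0)))
    L.append((cyl(s[0],s[1],.045,.01,.072,.01)[24:],(0,0,255)))
  overlay(G['side'],L,f'sf{tag}.png',(180,230,310,330),5)
  overlay(G['top'],L,f'tf{tag}.png',(255,175,375,295),5)
  return S
E
python3 -c "
from see import *
run([[.62,-.044,0],[.62,-.115,1],[.532,-.176,0],[.527,-.113,0],[.44,-.06,1]],'0',(('top',),('side',),('side','top')))"
```

```text
('top',) [0.6242, -0.0448, 0, 113.9]
('top',) [0.6277, -0.124, 1, 114.4]
('top',) [0.5306, -0.1828, 0, 106.7]
('top',) [0.5294, -0.115, 0, 142.0]
('top',) [0.4417, -0.0606, 1, 88.4]
('side',) [0.6212, -0.0431, 0, 38.0]
('side',) [0.624, -0.121, 1, 38.4]
('side',) [0.5319, -0.1772, 0, 49.1]
('side',) [0.5259, -0.1143, 0, 52.0]
('side',) [0.4409, -0.0576, 1, 30.0]
('side', 'top') [0.6213, -0.0442, 0, 155.1]
('side', 'top') [0.6241, -0.121, 1, 157.7]
('side', 'top') [0.5319, -0.1782, 0, 190.8]
('side', 'top') [0.5266, -0.1156, 0, 239.8]
('side', 'top') [0.4409, -0.0584, 1, 138.9]
```

View pics/sf0.png

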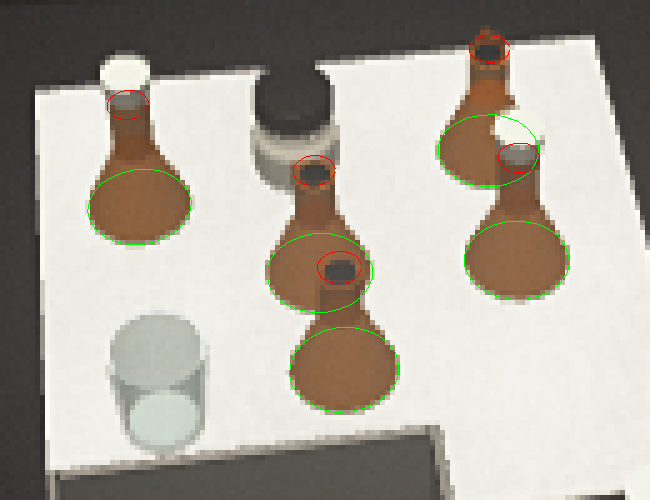

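View pics/tf0.png

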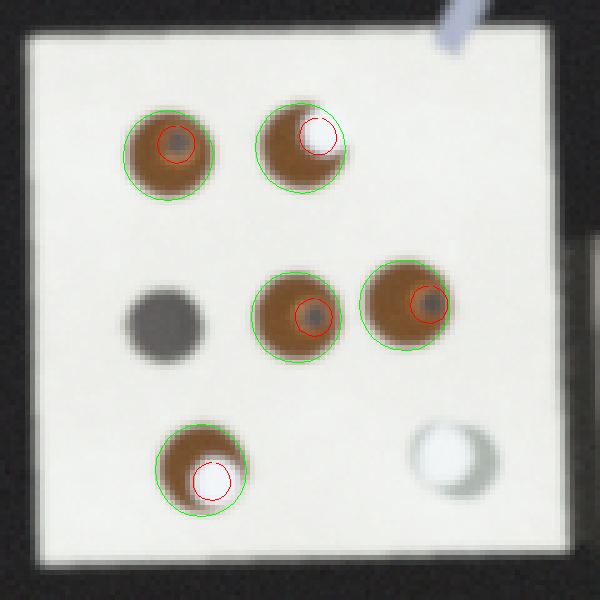

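```bash
cat >> h.py <<'E'
def fg(x,y,ztrue,yaw=85.8): return go([x,y+.001,ztrue-.035],yaw)
E
python3 -c "
from h import *
fg(.532,-.178,.2)"
```

```text
slide [0.202, -0.2046, 0.1287] roll 0.0 q [-63.0, 12.0, 73.0, -0.0, 96.0, 31.0]
```

```bash
python3 -m crank '{"slide":[[0.05,-0.05,0],[0.1,-0.1,0],[0.15,-0.15,0],[0.202,-0.205,0.05],[0.202,-0.205,0.1],[0.202,-0.205,0.129],[0.202,-0.205,0.129],[0.202,-0.205,0.129]],"roll":[0,0,0,0,0,0,0,0],"grip":[0.045,0.045,0.045,0.045,0.045,0.045,0.045,0.045]}' 30
python3 -c "
from h import *
fg(.532,-.178,.046)
g=get_image('side');p=observe()['position']+[0,-.001,.035]
overlay(g,[(np.array([[.532,-.178,.072],[.532,-.178,.2]]),(0,255,0)),(np.array([p-[.011,0,0],p+[.011,0,0]]),(0,0,255))],'s23.png',(180,180,330,330),5)"
```

```text
time_s: 29.45
position: [0.5314, -0.1737, 0.1596]
tool_rot: [[0.998, -0.07, -0.008], [-0.07, -0.998, 0.005], [-0.008, -0.005, -1.0]]
ft_force: [-0.8, 0.7, -1.0]
grip_width: 0.0454
slide [0.0021, 0.0039, 0.1486] roll 0.003 q [-30.0, 25.0, 76.0, 0.0, 80.0, 64.0]
```

View pics/s23.png

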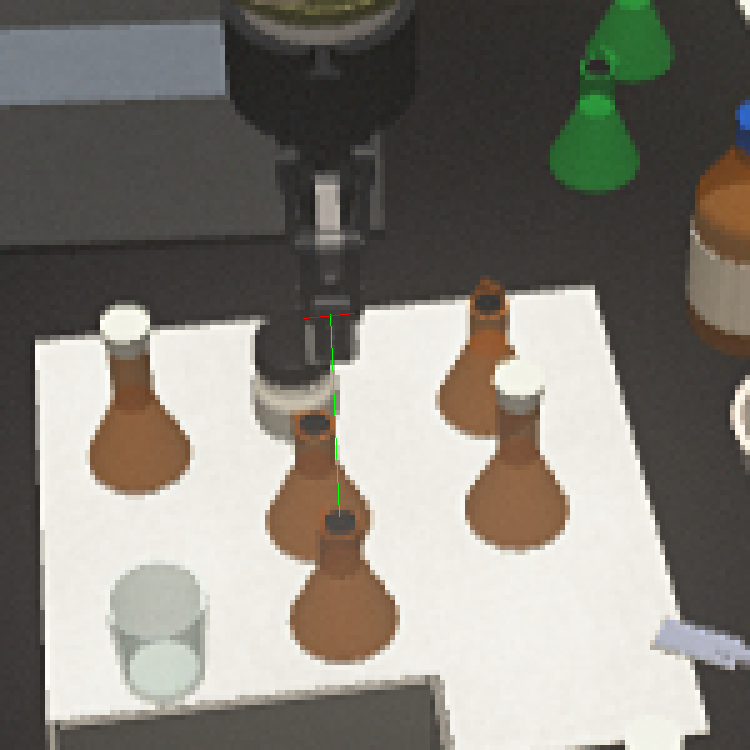

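```bash
python3 -m crank '{"slide":[[0.002,0.004,0.02],[0.002,0.004,0.05],[0.002,0.004,0.08],[0.002,0.004,0.11],[0.002,0.004,0.135],[0.002,0.004,0.148],[0.002,0.004,0.148],[0.002,0.004,0.148]],"roll":[0,0,0,0,0,0,0,0],"grip":[0.045,0.045,0.045,0.045,0.045,0.045,0.045,0.03]}' 25
python3 -c "
from h import *
fg(.532,-.178,.046)
g=get_image('side');save(g,'s24.png',(180,200,330,330),5)"
```

```text
time_s: 30.3
position: [0.5343, -0.1823, 0.0183]
tool_rot: [[0.997, -0.074, 0.002], [-0.074, -0.997, -0.002], [0.002, 0.001, -1.0]]
ft_force: [-0.0, 0.3, 1.0]
grip_width: 0.0316
slide [-0.0027, -0.0051, 0.0073] roll -0.001 q [-31.0, 34.0, 86.0, -0.0, 60.0, 63.0]
```

View pics/s24.png

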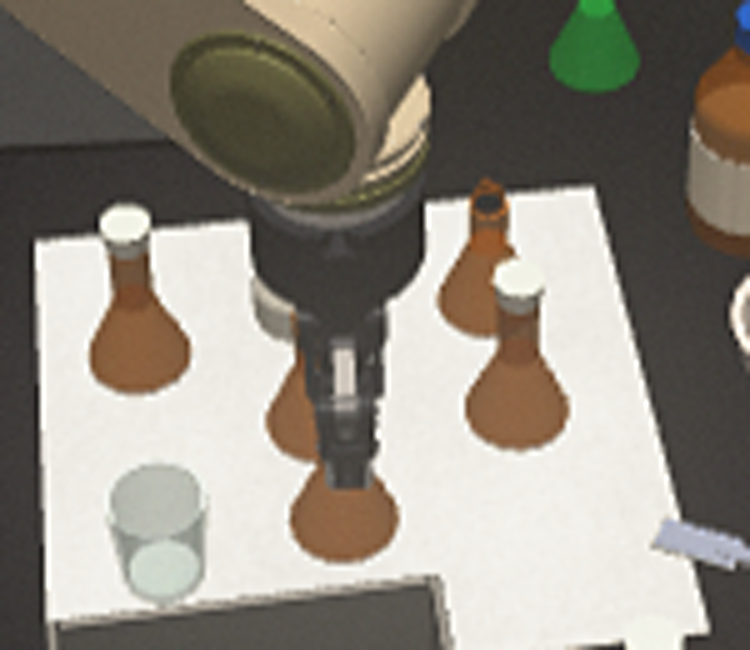

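```bash
python3 -m crank '{"slide":[[-0.002,-0.004,0.003],[-0.002,-0.004,0.005],[-0.002,-0.004,0.005],[-0.002,-0.004,0.005],[-0.002,-0.004,0.005],[-0.002,-0.004,0.005],[-0.002,-0.004,0.005],[-0.002,-0.004,0.005]],"roll":[0,0,0,0,0,0,0,0],"grip":[0.03,0.03,0.015,0.01,0.01,0.01,0.01,0.01]}' 25
python3 -m crank '{"slide":[[0,0,0],[0,0,-0.02],[0,0,-0.05],[0,0,-0.08],[0,0,-0.1],[0,0,-0.1],[0,0,-0.1],[0,0,-0.1]],"roll":[0,0,0,0,0,0,0,0],"grip":[0.01,0.01,0.01,0.01,0.01,0.01,0.01,0.01]}' 25
python3 -c "
from h import *
fg(.530,-.376,.152);fg(.530,-.376,.053)
g=get_image('side');save(g,'s25.png',(180,180,330,330),5)"
```

```text
time_s: 31.15
position: [0.532, -0.1769, 0.0116]
tool_rot: [[0.997, -0.073, 0.0], [-0.073, -0.997, 0.0], [0.0, -0.0, -1.0]]
ft_force: [-0.4, -0.3, 1.6]
grip_width: 0.019
time_s: 31.95
position: [0.5313, -0.1765, 0.1101]
tool_rot: [[0.997, -0.073, -0.002], [-0.073, -0.997, 0.001], [-0.002, -0.001, -1.0]]
ft_force: [0.5, 0.9, -1.5]
grip_width: 0.0189
slide [0.0132, 0.198, -0.0072] roll 0.0 q [-30.0, 27.0, 80.0, -0.0, 73.0, 64.0]
slide [0.0134, 0.1981, 0.0918] roll 0.0 q [-30.0, 27.0, 80.0, -0.0, 73.0, 64.0]
```

View pics/s25.png

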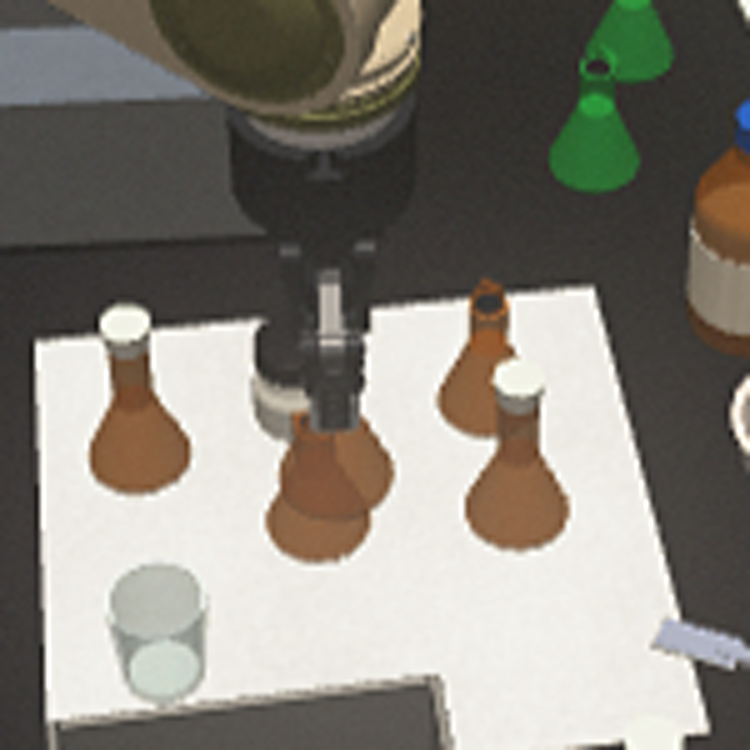

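```bash
python3 -m crank '{"slide":[[0,0.04,-0.01],[0.004,0.08,-0.01],[0.008,0.12,-0.01],[0.013,0.16,-0.01],[0.013,0.198,-0.01],[0.013,0.198,-0.01],[0.013,0.198,-0.01],[0.013,0.198,-0.01]],"roll":[0,0,0,0,0,0,0,0],"grip":[0.01,0.01,0.01,0.01,0.01,0.01,0.01,0.01]}' 25
python3 -m crank '{"slide":[[0,0,0.03],[0,0,0.06],[0,0,0.085],[0,0,0.1],[0,0,0.1],[0,0,0.1],[0,0,0.1],[0,0,0.1]],"roll":[0,0,0,0,0,0,0,0],"grip":[0.01,0.01,0.01,0.01,0.01,0.01,0.01,0.02]}' 25
python3 -c "
from h import *
fg(.530,-.376,.053)
g=get_image('side');save(g,'s26.png',(170,270,330,410),5)"
```

```text
time_s: 32.8
position: [0.5305, -0.3742, 0.1209]
tool_rot: [[0.997, -0.072, -0.001], [-0.072, -0.997, 0.001], [-0.001, -0.001, -1.0]]
ft_force: [0.8, -0.1, -0.9]
grip_width: 0.0191
time_s: 33.6
position: [0.5309, -0.3755, 0.0228]
tool_rot: [[0.997, -0.073, 0.001], [-0.073, -0.997, -0.001], [0.001, 0.001, -1.0]]
ft_force: [-0.1, -0.7, 0.1]
grip_width: 0.02
slide [-0.001, -0.0004, 0.0047] roll 0.0 q [-46.0, 40.0, 71.0, 0.0, 69.0, 49.0]
```

View pics/s26.png

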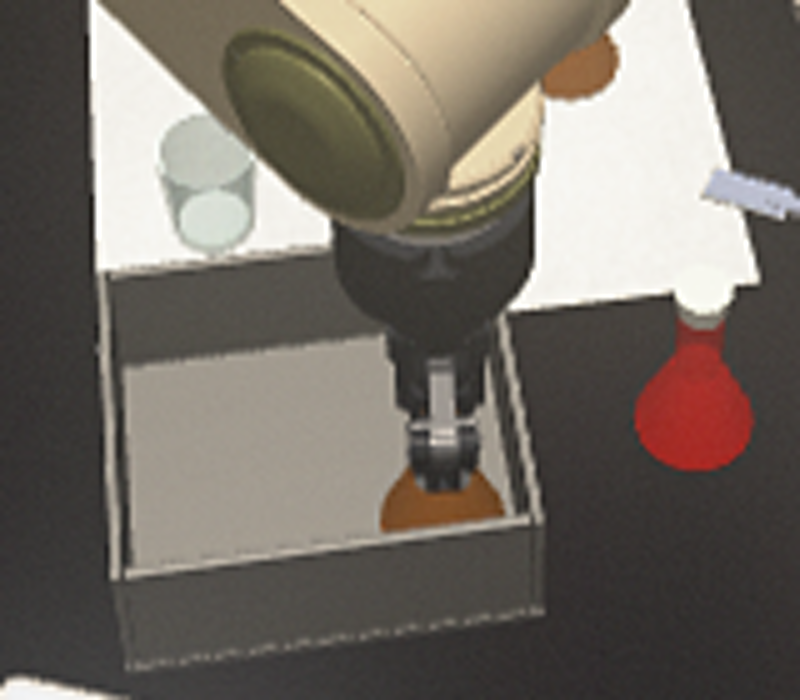

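```bash
python3 -m crank '{"slide":[[0,0,0.003],[0,0,0.005],[0,0,0.005],[0,0,0.005],[0,0,0.005],[0,0,0.005],[0,0,-0.03],[0,0,-0.07]],"roll":[0,0,0,0,0,0,0,0],"grip":[0.015,0.015,0.02,0.028,0.028,0.028,0.028,0.028]}' 25
python3 -m crank '{"slide":[[0,0,-0.04],[0,0,-0.06],[-0.01,-0.05,-0.06],[-0.01,-0.1,-0.06],[-0.01,-0.15,-0.06],[-0.01,-0.2,-0.06],[-0.01,-0.2,-0.06],[-0.01,-0.2,-0.06]],"roll":[0,0,0,0,0,0,0,0],"grip":[0.045,0.045,0.045,0.045,0.045,0.045,0.045,0.045]}' 25
python3 -c "
from see import *
fg(.527,-.1155,.15)
g=get_image('side');save(g,'s27.png',(170,200,330,410),3.5)"
```

```text
time_s: 34.45
position: [0.5297, -0.3747, 0.0908]
tool_rot: [[0.997, -0.073, -0.003], [-0.073, -0.997, 0.003], [-0.003, -0.003, -1.0]]
ft_force: [0.2, -0.4, 0.6]
grip_width: 0.028
time_s: 35.25
position: [0.5353, -0.1742, 0.1517]
tool_rot: [[0.997, -0.071, 0.0], [-0.071, -0.997, -0.0], [0.0, 0.0, -1.0]]
ft_force: [0.1, -1.0, -0.2]
grip_width: 0.0452
slide [-0.0125, -0.059, 0.0367] roll 0.002 q [-30.0, 25.0, 76.0, -0.0, 79.0, 64.0]
```

View pics/s27.png

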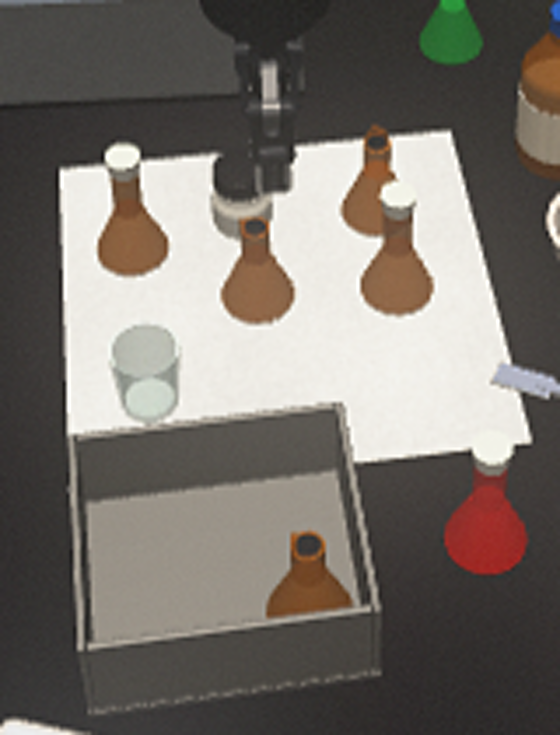

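```bash
python3 -m crank '{"slide":[[-0.006,-0.03,0],[-0.012,-0.059,0],[-0.012,-0.059,0],[-0.012,-0.059,0.03],[-0.012,-0.059,0.06],[-0.012,-0.059,0.06],[-0.012,-0.059,0.06],[-0.012,-0.059,0.06]],"roll":[0,0,0,0,0,0,0,0],"grip":[0.045,0.045,0.045,0.045,0.045,0.045,0.045,0.045]}' 25
python3 -c "
from h import *
fg(.527,-.1155,.046)"
```

```text
time_s: 36.1
position: [0.5284, -0.1165, 0.093]
tool_rot: [[0.997, -0.074, 0.002], [-0.074, -0.997, -0.001], [0.002, 0.001, -1.0]]
ft_force: [0.6, -0.4, 0.6]
grip_width: 0.045
slide [-0.0017, -0.002, 0.082] roll -0.001 q [-25.0, 26.0, 85.0, -0.0, 68.0, 69.0]
```

```bash
python3 -m crank '{"slide":[[-0.001,-0.001,0.03],[-0.001,-0.001,0.055],[-0.001,-0.001,0.075],[-0.001,-0.001,0.082],[-0.001,-0.001,0.082],[-0.001,-0.001,0.082],[-0.001,-0.001,0.082],[-0.001,-0.001,0.082]],"roll":[0,0,0,0,0,0,0,0],"grip":[0.045,0.045,0.045,0.045,0.045,0.03,0.01,0.01]}' 25
python3 -m crank '{"slide":[[0,0,0],[0,0,0],[0,0,0],[0,0,-0.02],[0,0,-0.05],[0,0,-0.08],[0,0,-0.11],[0,0,-0.11]],"roll":[0,0,0,0,0,0,0,0],"grip":[0.01,0.01,0.01,0.01,0.01,0.01,0.01,0.01]}' 25
python3 -c "
from h import *
fg(.434,-.376,.157)"
```

```text
time_s: 36.9
position: [0.5274, -0.1148, 0.0109]
tool_rot: [[0.997, -0.073, 0.002], [-0.073, -0.997, -0.001], [0.003, 0.001, -1.0]]
ft_force: [-0.9, -0.4, 6.8]
grip_width: 0.0189
time_s: 37.7
position: [0.5283, -0.115, 0.1236]
tool_rot: [[0.997, -0.073, 0.007], [-0.073, -0.997, -0.003], [0.007, 0.003, -1.0]]
ft_force: [0.3, 0.2, -0.8]
grip_width: 0.019
slide [-0.0751, 0.2662, 0.0018] roll 0.0 q [-25.0, 24.0, 83.0, 0.0, 72.0, 69.0]
```

```bash
python3 -m crank '{"slide":[[-0.01,0.04,0],[-0.02,0.08,0],[-0.035,0.12,0],[-0.045,0.16,0],[-0.055,0.2,0],[-0.075,0.24,0],[-0.075,0.266,0],[-0.075,0.266,0]],"roll":[0,0,0,0,0,0,0,0],"grip":[0.01,0.01,0.01,0.01,0.01,0.01,0.01,0.01]}' 25
python3 -c "
from h import *
fg(.434,-.376,.052)"
```

```text
time_s: 38.5
position: [0.4312, -0.377, 0.1187]
tool_rot: [[0.997, -0.077, -0.0], [-0.077, -0.997, -0.0], [-0.0, 0.0, -1.0]]
ft_force: [0.1, 0.3, 0.5]
grip_width: 0.0189
slide [0.0027, -0.0022, 0.1017] roll -0.004 q [-53.0, 28.0, 78.0, -0.0, 75.0, 41.0]
```

```bash
python3 -m crank '{"slide":[[0.002,-0.001,0.03],[0.002,-0.001,0.06],[0.002,-0.001,0.085],[0.002,-0.001,0.097],[0.002,-0.001,0.101],[0.002,-0.001,0.101],[0.002,-0.001,0.101],[0.002,-0.001,0.101]],"roll":[0,0,0,0,0,0,0,0],"grip":[0.01,0.01,0.01,0.01,0.01,0.01,0.02,0.028]}' 25
python3 -m crank '{"slide":[[0,0,0],[0,0,0],[0,0,-0.03],[0,0,-0.07],[0,0,-0.12],[0,0,-0.16],[0,0,-0.16],[0,0,-0.16]],"roll":[0,0,0,0,0,0,0,0],"grip":[0.028,0.028,0.028,0.028,0.028,0.028,0.028,0.028]}' 25
python3 -c "
from h import *
fg(.621,-.044,.2)
g=get_image('side');save(g,'s28.png',(170,200,330,410),3.5)"
```

```text
time_s: 39.3
position: [0.4348, -0.3737, 0.0197]
tool_rot: [[0.997, -0.073, 0.001], [-0.073, -0.997, -0.002], [0.001, 0.002, -1.0]]
ft_force: [0.9, -0.1, 0.4]
grip_width: 0.0279
time_s: 40.1
position: [0.4344, -0.3733, 0.1791]
tool_rot: [[0.997, -0.073, 0.001], [-0.073, -0.997, -0.001], [0.001, 0.001, -1.0]]
ft_force: [0.1, 0.1, -0.0]
grip_width: 0.0279
slide [0.1619, -0.3431, 0.0139] roll 0.0 q [-53.0, 25.0, 72.0, 0.0, 83.0, 42.0]
```

View pics/s28.png

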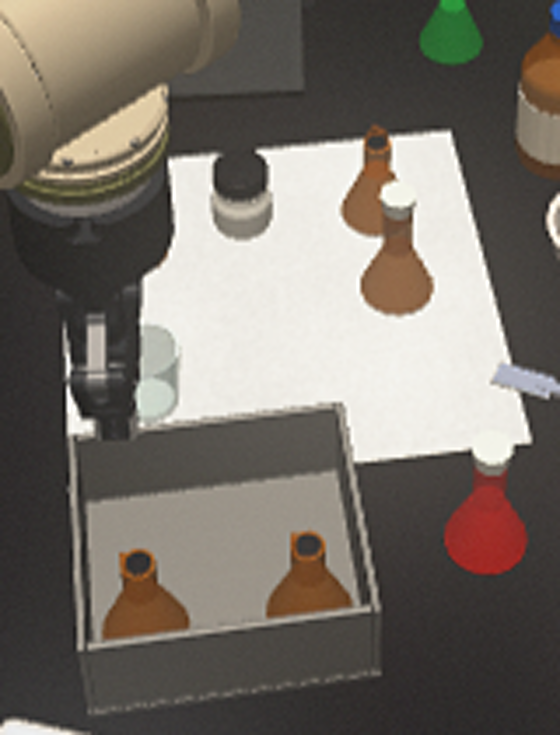

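```bash
python3 -m crank '{"slide":[[0.02,-0.04,0],[0.04,-0.08,0],[0.06,-0.12,0],[0.08,-0.16,0],[0.1,-0.2,0],[0.12,-0.25,0],[0.14,-0.3,0.01],[0.162,-0.343,0.014]],"roll":[0,0,0,0,0,0,0,0],"grip":[0.045,0.045,0.045,0.045,0.045,0.045,0.045,0.045]}' 25
python3 -m crank '{"slide":[[0,0,0],[0,0,0],[0,0,0],[0,0,0],[0,0,0],[0,0,0],[0,0,0],[0,0,0]],"roll":[0,0,0,0,0,0,0,0],"grip":[0.045,0.045,0.045,0.045,0.045,0.045,0.045,0.045]}' 25
python3 -c "
from h import *
fg(.621,-.044,.046)
g=get_image('side');save(g,'s29.png',(190,160,350,300),5)"
```

```text
time_s: 40.95
position: [0.6172, -0.0469, 0.1631]
tool_rot: [[0.997, -0.073, -0.004], [-0.073, -0.997, 0.001], [-0.004, -0.001, -1.0]]
ft_force: [-0.3, -0.5, 1.1]
grip_width: 0.0448
time_s: 41.75
position: [0.6174, -0.0492, 0.1653]
tool_rot: [[0.997, -0.073, 0.0], [-0.073, -0.997, -0.0], [0.0, 0.0, -1.0]]
ft_force: [-0.5, 0.5, -0.1]
grip_width: 0.0449
slide [0.0031, -0.0065, 0.1543] roll -0.0 q [-15.0, 30.0, 65.0, -0.0, 85.0, 79.0]
```

View pics/s29.png

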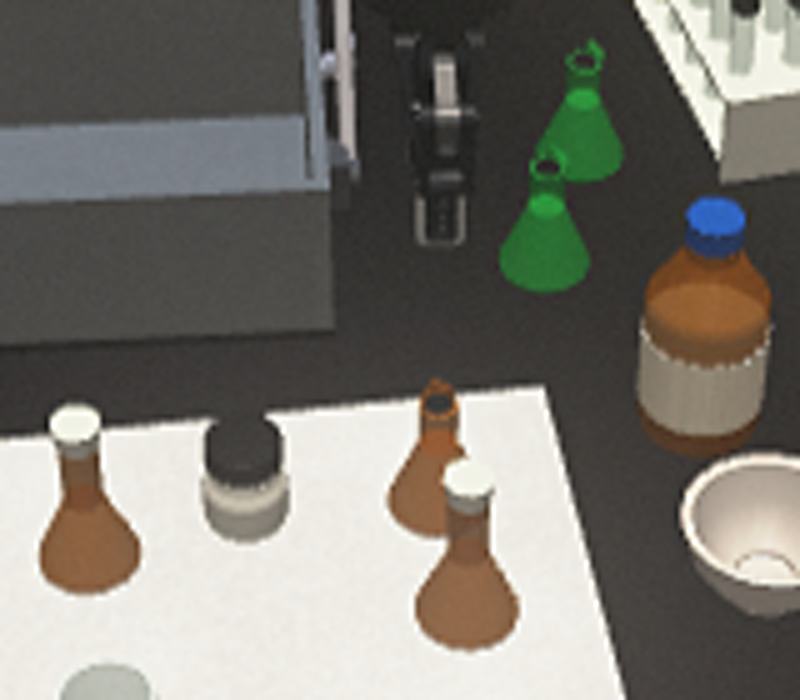

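```bash
python3 -m crank '{"slide":[[0.003,-0.006,0.02],[0.003,-0.006,0.05],[0.003,-0.006,0.08],[0.003,-0.006,0.11],[0.003,-0.006,0.135],[0.003,-0.006,0.154],[0.003,-0.006,0.154],[0.003,-0.006,0.154]],"roll":[0,0,0,0,0,0,0,0],"grip":[0.045,0.045,0.045,0.045,0.045,0.045,0.045,0.045]}' 25
python3 -m crank '{"slide":[[0,0,0],[0,0,0],[0,0,0],[0,0,0],[0,0,0],[0,0,-0.03],[0,0,-0.07],[0,0,-0.11]],"roll":[0,0,0,0,0,0,0,0],"grip":[0.03,0.01,0.01,0.01,0.01,0.01,0.01,0.01]}' 25
python3 -c "
from h import *
fg(.482,-.312,.157)
g=get_image('side');save(g,'s30.png',(190,160,350,300),5)"
```

```text
time_s: 42.6
position: [0.6213, -0.0433, 0.0118]
tool_rot: [[0.997, -0.073, 0.0], [-0.073, -0.997, -0.0], [0.0, 0.0, -1.0]]
ft_force: [0.7, -0.4, 0.1]
grip_width: 0.0444
time_s: 43.4
position: [0.6204, -0.0431, 0.1223]
tool_rot: [[0.997, -0.073, -0.001], [-0.073, -0.997, 0.0], [-0.001, -0.0, -1.0]]
ft_force: [0.5, -0.2, -1.6]
grip_width: 0.0192
slide [-0.1185, 0.2773, 0.0004] roll 0.0 q [-15.0, 32.0, 69.0, 0.0, 79.0, 79.0]
```

View pics/s30.png

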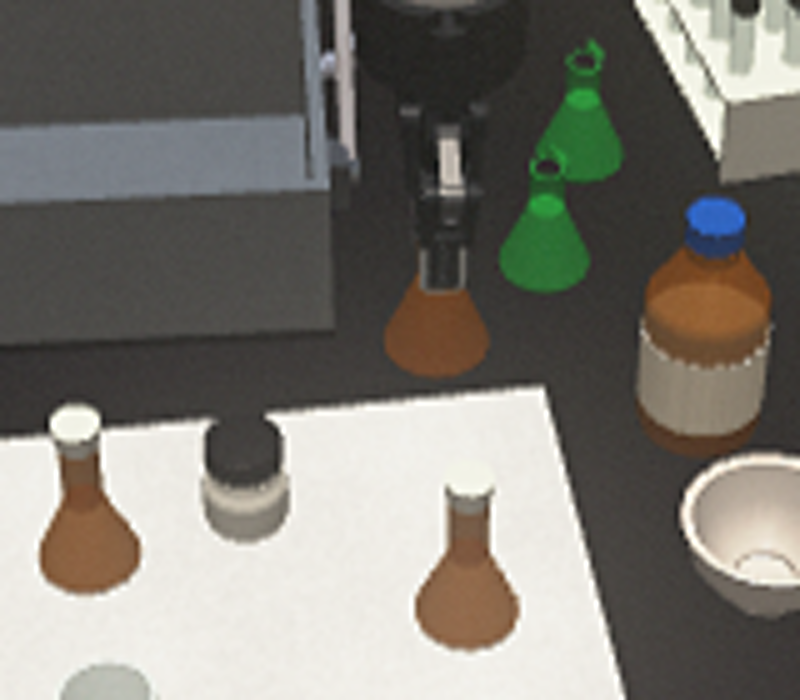

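```bash
python3 -m crank '{"slide":[[-0.02,0.02,-0.03],[-0.04,0.06,-0.03],[-0.06,0.1,-0.03],[-0.08,0.14,-0.03],[-0.1,0.19,-0.03],[-0.118,0.235,-0.02],[-0.118,0.277,-0.01],[-0.118,0.277,0]],"roll":[0,0,0,0,0,0,0,0],"grip":[0.01,0.01,0.01,0.01,0.01,0.01,0.01,0.01]}' 25
python3 -m crank '{"slide":[[0,0,0],[0,0,0],[0,0,0.03],[0,0,0.05],[0,0,0.05],[0,0,0.05],[0,0,0.05],[0,0,0.05]],"roll":[0,0,0,0,0,0,0,0],"grip":[0.01,0.01,0.01,0.01,0.01,0.01,0.01,0.01]}' 25
python3 -c "
from h import *
fg(.482,-.312,.052)"
```

```text
time_s: 44.25
position: [0.4817, -0.3158, 0.1205]
tool_rot: [[0.997, -0.078, 0.0], [-0.078, -0.997, -0.002], [0.0, 0.002, -1.0]]
ft_force: [0.5, 0.3, -1.5]
grip_width: 0.0188
time_s: 45.05
position: [0.4836, -0.311, 0.0725]
tool_rot: [[0.997, -0.073, 0.002], [-0.073, -0.997, -0.002], [0.002, 0.001, -1.0]]
ft_force: [-0.1, -0.3, -0.7]
grip_width: 0.019
slide [-0.0017, -0.0, 0.0555] roll 0.001 q [-45.0, 31.0, 81.0, 0.0, 68.0, 50.0]
```

```bash
python3 -m crank '{"slide":[[-0.001,0,0.02],[-0.001,0,0.04],[-0.001,0,0.052],[-0.001,0,0.055],[-0.001,0,0.055],[-0.001,0,0.055],[-0.001,0,0.055],[-0.001,0,0.055]],"roll":[0,0,0,0,0,0,0,0],"grip":[0.01,0.01,0.01,0.01,0.01,0.02,0.028,0.028]}' 25
python3 -m crank '{"slide":[[0,0,0],[0,0,0],[0,0,-0.03],[0,0,-0.07],[0,0,-0.12],[0,0,-0.16],[0,0,-0.16],[0,0,-0.16]],"roll":[0,0,0,0,0,0,0,0],"grip":[0.028,0.028,0.028,0.028,0.028,0.028,0.028,0.028]}' 25
python3 -c "
from see import *
g=get_image('side');save(g,'s31.png',(170,200,330,410),3.5)
G={'side':g}
for s in fit(G,[[.624,-.121,1],[.441,-.058,1]],('side',)): print([round(q,4) for q in s])
fg(.624,-.121,.2)"
```

```text
time_s: 45.85
position: [0.4821, -0.3109, 0.0165]
tool_rot: [[0.997, -0.073, 0.0], [-0.073, -0.997, -0.0], [0.0, 0.0, -1.0]]
ft_force: [0.9, -0.3, -0.3]
grip_width: 0.0278
time_s: 46.65
position: [0.482, -0.3108, 0.1766]
tool_rot: [[0.997, -0.073, 0.001], [-0.073, -0.997, -0.001], [0.001, 0.001, -1.0]]
ft_force: [-0.3, -0.1, 1.0]
grip_width: 0.0279
[0.6238, -0.1209, 1, 24.1]
[0.4405, -0.0576, 1, 45.7]
slide [0.1281, -0.2004, 0.0104] roll 0.0 q [-45.0, 25.0, 72.0, 0.0, 83.0, 50.0]
```

View pics/s31.png

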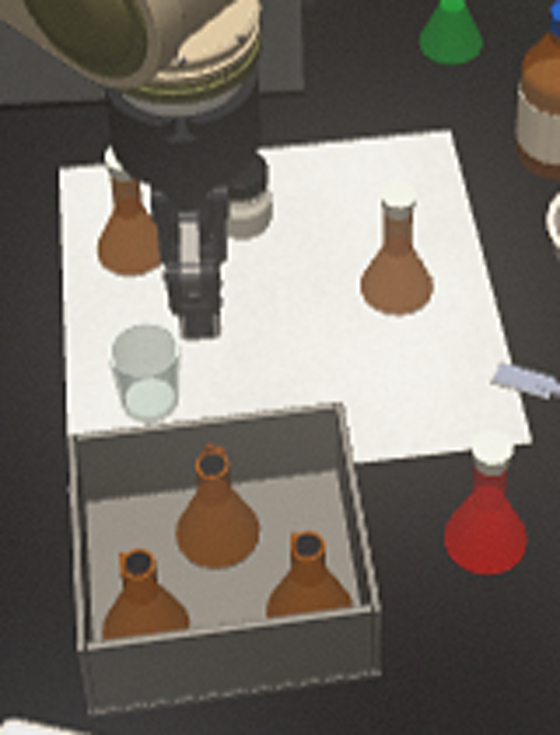

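```bash
python3 -m crank '{"slide":[[0.03,-0.04,0],[0.05,-0.08,0],[0.08,-0.12,0],[0.1,-0.16,0],[0.128,-0.2,0.01],[0.128,-0.2,0.01],[0.128,-0.2,0.01],[0.128,-0.2,0.01]],"roll":[0,0,0,0,0,0,0,0],"grip":[0.045,0.045,0.045,0.045,0.045,0.045,0.045,0.045]}' 25
python3 -c "
from h import *
fg(.624,-.121,.046)"
```

```text
time_s: 47.5
position: [0.6236, -0.1215, 0.1654]
tool_rot: [[0.997, -0.074, -0.002], [-0.074, -0.997, 0.0], [-0.002, -0.0, -1.0]]
ft_force: [-0.4, -0.1, 0.5]
grip_width: 0.0448
slide [0.0005, -0.0015, 0.1544] roll -0.001 q [-22.0, 32.0, 62.0, -0.0, 86.0, 73.0]
```

```bash
python3 -m crank '{"slide":[[0,-0.001,0.02],[0,-0.001,0.05],[0,-0.001,0.08],[0,-0.001,0.11],[0,-0.001,0.135],[0,-0.001,0.154],[0,-0.001,0.154],[0,-0.001,0.154]],"roll":[0,0,0,0,0,0,0,0],"grip":[0.045,0.045,0.045,0.045,0.045,0.045,0.045,0.045]}' 25
python3 -m crank '{"slide":[[0,0,0],[0,0,0],[0,0,0],[0,0,0],[0,0,0],[0,0,-0.03],[0,0,-0.07],[0,0,-0.11]],"roll":[0,0,0,0,0,0,0,0],"grip":[0.03,0.01,0.01,0.01,0.01,0.01,0.01,0.01]}' 25
python3 -c "
from h import *
t=T(CH,[.055,-.04,0]);print(t)
go([t[0],t[1]+.001,.215],85.8)
g=get_image('side');save(g,'s32.png',(150,100,350,300),3.5)
g=get_image('top');save(g,'t32.png',(130,170,250,300),5)"
```

```text
time_s: 48.3
position: [0.6242, -0.1208, 0.0129]
tool_rot: [[0.997, -0.075, 0.0], [-0.075, -0.997, -0.0], [0.0, 0.0, -1.0]]
ft_force: [0.1, 0.2, 0.6]
grip_width: 0.0446
time_s: 49.1
position: [0.6239, -0.1194, 0.1234]
tool_rot: [[0.997, -0.073, -0.001], [-0.073, -0.997, 0.001], [-0.001, -0.0, -1.0]]
ft_force: [0.6, -0.5, -0.4]
grip_width: 0.0207
[0.50789657 0.15654837 0.        ]
slide [-0.136, -0.2678, -0.0913] roll 0.0 q [-21.0, 33.0, 66.0, 0.0, 80.0, 73.0]
```

View pics/s32.png

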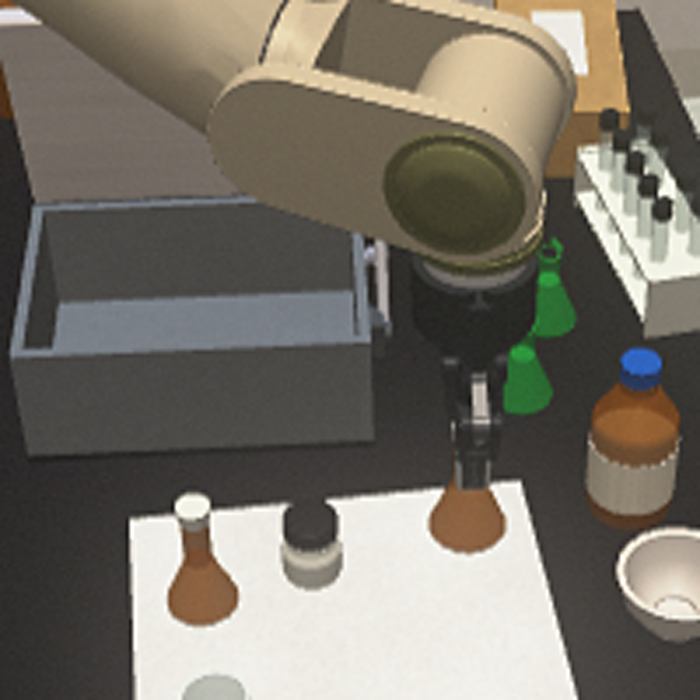

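View pics/t32.png

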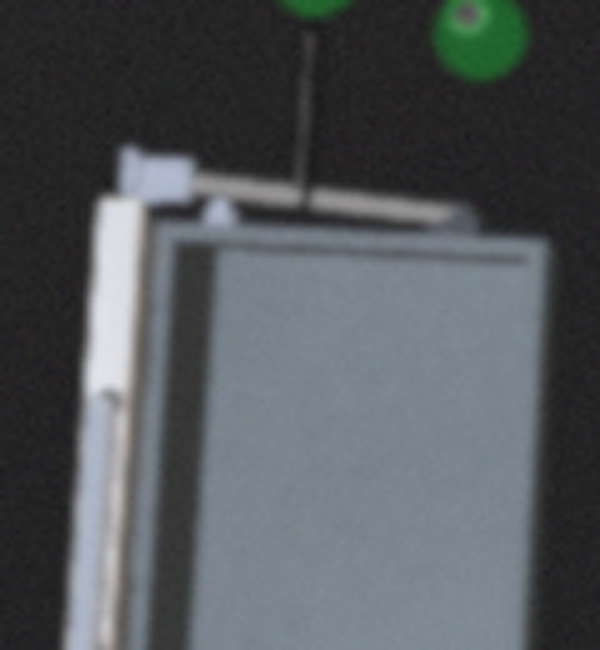

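```bash
python3 -m crank '{"slide":[[-0.02,0,-0.05],[-0.06,-0.02,-0.09],[-0.1,-0.06,-0.09],[-0.135,-0.11,-0.09],[-0.135,-0.16,-0.09],[-0.135,-0.2,-0.09],[-0.135,-0.24,-0.09],[-0.135,-0.258,-0.09]],"roll":[0,0,0,0,0,0,0,0],"grip":[0.01,0.01,0.01,0.01,0.01,0.01,0.01,0.01]}' 25
python3 -m crank '{"slide":[[0,0,0],[0,0,0],[0,0,0],[0,0,0],[0,0,0],[0,0,0],[0,0,0],[0,0,0]],"roll":[0,0,0,0,0,0,0,0],"grip":[0.01,0.01,0.01,0.01,0.01,0.01,0.01,0.01]}' 25
python3 -c "
from h import *
t=T(CH,[.055,-.05,0]);print(t)
go([t[0],t[1]+.001,.022],85.8)
g=get_image('side');save(g,'s33.png',(130,50,330,250),3.5)"
```

```text
time_s: 50.0
position: [0.5076, 0.1511, 0.212]
tool_rot: [[0.998, -0.07, -0.0], [-0.07, -0.998, 0.001], [-0.0, -0.001, -1.0]]
ft_force: [-0.6, -0.9, -0.8]
grip_width: 0.0205
time_s: 50.8
position: [0.5086, 0.1473, 0.2122]
tool_rot: [[0.997, -0.073, -0.0], [-0.073, -0.997, -0.0], [-0.0, 0.0, -1.0]]
ft_force: [0.6, -0.2, -0.1]
grip_width: 0.0207
[0.50715825 0.14657567 0.        ]
slide [-0.0014, -0.0001, 0.1902] roll -0.0 q [3.0, 19.0, 76.0, 0.0, 85.0, 98.0]
```

View pics/s33.png

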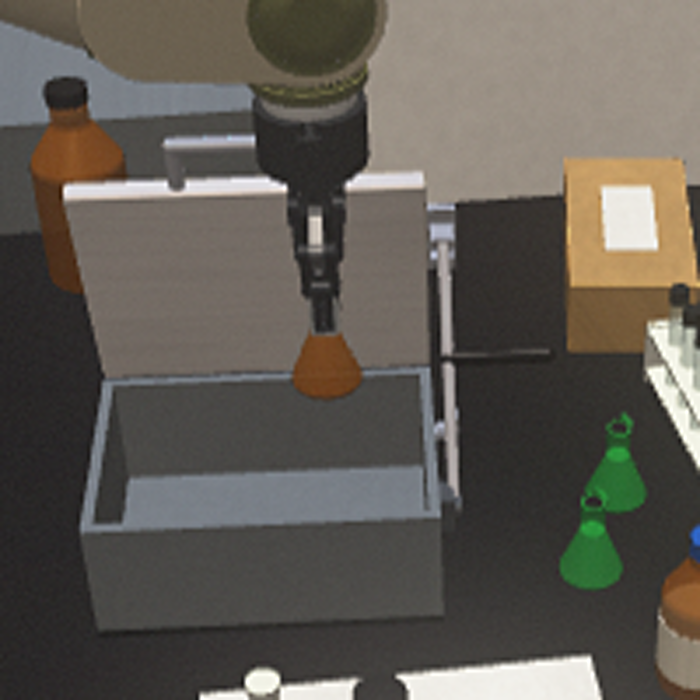

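```bash
python3 -m crank '{"slide":[[-0.001,0,0.02],[-0.001,0,0.04],[-0.001,0,0.06],[-0.001,0,0.08],[-0.001,0,0.1],[-0.001,0,0.12],[-0.001,0,0.14],[-0.001,0,0.14]],"roll":[0,0,0,0,0,0,0,0],"grip":[0.01,0.01,0.01,0.01,0.01,0.01,0.01,0.01]}' 25
python3 -c "
from h import *
g=get_image('side');save(g,'s34.png',(130,50,330,250),3.5)
g=get_image('top');save(g,'t34.png',(100,130,300,330),3.5)
t=T(CH,[.055,-.05,0])
go([t[0],t[1]+.001,.021],85.8)
"
```

```text
time_s: 51.65
position: [0.5063, 0.1475, 0.0702]
tool_rot: [[0.997, -0.073, -0.005], [-0.073, -0.997, -0.0], [-0.005, 0.001, -1.0]]
ft_force: [0.4, 0.1, 0.1]
grip_width: 0.0206
slide [-0.0007, 0.0001, 0.0517] roll 0.0 q [3.0, 27.0, 88.0, -0.0, 65.0, 98.0]
```

View pics/s34.png

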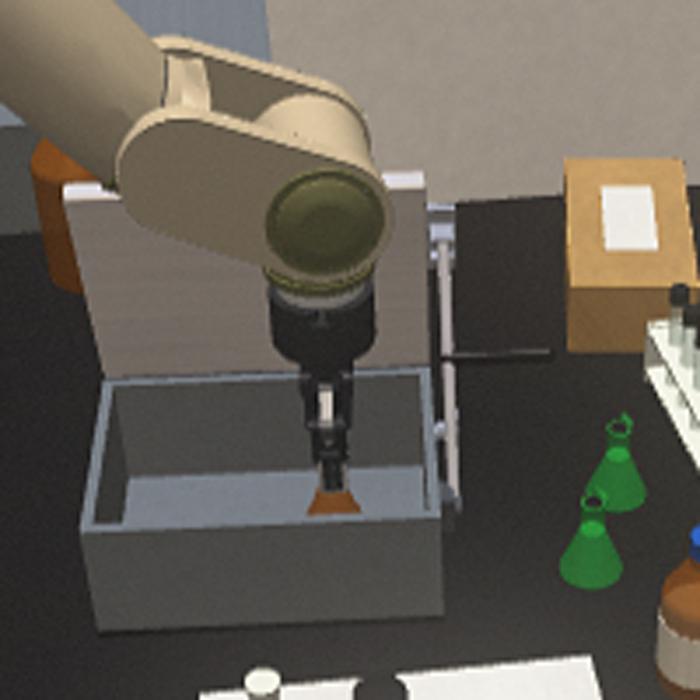

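View pics/t34.png

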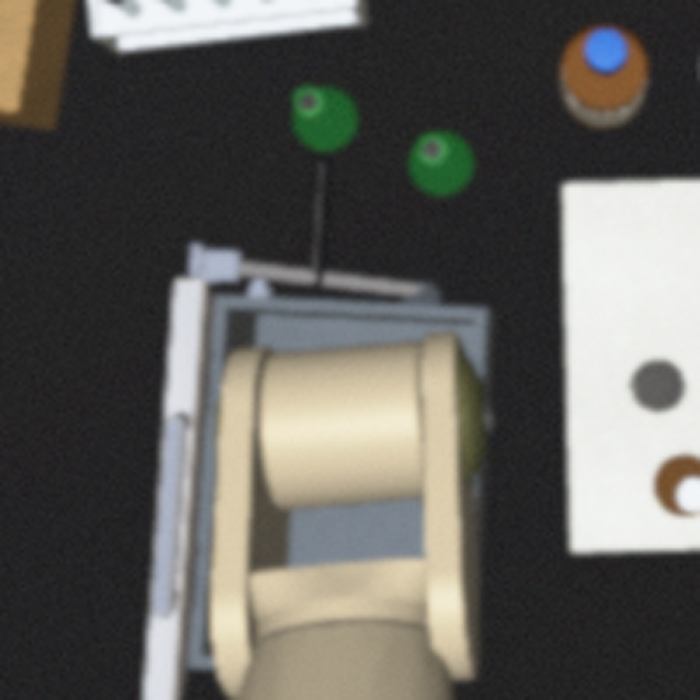

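```bash
python3 -m crank '{"slide":[[0,0,0.02],[0,0,0.035],[0,0,0.044],[0,0,0.049],[0,0,0.05],[0,0,0.05],[0,0,0.05],[0,0,0.05]],"roll":[0,0,0,0,0,0,0,0],"grip":[0.01,0.01,0.01,0.01,0.01,0.01,0.01,0.01]}' 25
```

```text
time_s: 52.55
position: [0.5079, 0.1476, 0.0227]
tool_rot: [[0.997, -0.073, 0.001], [-0.073, -0.997, 0.0], [0.001, -0.0, -1.0]]
ft_force: [-0.3, -0.2, 1.4]
grip_width: 0.0206
```

```bash
python3 -m crank '{"slide":[[0,0,0.001],[0,0,0.001],[0,0,0.001],[0,0,0.001],[0,0,0.001],[0,0,0.001],[0,0,-0.02],[0,0,-0.05]],"roll":[0,0,0,0,0,0,0,0],"grip":[0.01,0.02,0.025,0.033,0.033,0.033,0.033,0.033]}' 25
python3 -m crank '{"slide":[[0,0,-0.03],[0,0,-0.06],[0,0,-0.09],[0,0,-0.11],[0,0,-0.11],[0,0.04,-0.11],[0,0.08,-0.11],[0,0.12,-0.11]],"roll":[0,0,0,0,0,0,0,0],"grip":[0.033,0.033,0.033,0.033,0.033,0.045,0.045,0.045]}' 25
python3 -c "
from see import *
g=get_image('side');save(g,'s35.png',(130,80,330,330),2.4)
for s in fit({'side':g},[[.441,-.058,1]],('side',)): print([round(q,4) for q in s])
fg(.441,-.058,.2)"
```

```text
time_s: 53.35
position: [0.5067, 0.1476, 0.072]
tool_rot: [[0.997, -0.073, -0.003], [-0.073, -0.997, -0.0], [-0.003, 0.0, -1.0]]
ft_force: [-0.1, -0.1, -0.4]
grip_width: 0.0332
time_s: 54.15
position: [0.4981, 0.0268, 0.1813]
tool_rot: [[0.997, -0.072, -0.001], [-0.072, -0.997, 0.0], [-0.001, -0.0, -1.0]]
ft_force: [0.4, 0.2, 0.7]
grip_width: 0.0449
[0.4411, -0.0577, 1, 26.7]
slide [-0.051, 0.083, 0.0165] roll -0.003 q [-11.0, 17.0, 84.0, -0.0, 79.0, 83.0]
```

View pics/s35.png

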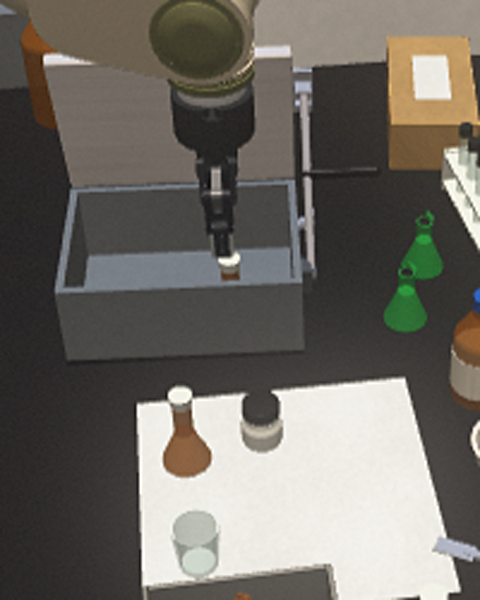

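Flask B stands in the chest; its stopper shows at side (225,189). Next the second sound flask, E.

```bash
python3 -m crank '{"slide":[[-0.025,0.04,0],[-0.051,0.083,0.016],[-0.051,0.083,0.016],[-0.051,0.083,0.016],[-0.051,0.083,0.016],[-0.051,0.083,0.016],[-0.051,0.083,0.016],[-0.051,0.083,0.016]],"roll":[0,0,0,0,0,0,0,0],"grip":[0.045,0.045,0.045,0.045,0.045,0.045,0.045,0.045]}' 25
python3 -c "
from h import *
fg(.441,-.058,.046)"
```

```text
time_s: 55.0
position: [0.4422, -0.0507, 0.1662]
tool_rot: [[0.997, -0.072, 0.0], [-0.072, -0.997, -0.0], [0.0, 0.0, -1.0]]
ft_force: [-0.3, -0.5, 0.1]
grip_width: 0.0449
slide [-0.0007, 0.0064, 0.1552] roll 0.001 q [-22.0, 13.0, 93.0, 0.0, 74.0, 72.0]
```

```bash
python3 -m crank '{"slide":[[0,0.006,0.02],[0,0.006,0.05],[0,0.006,0.06],[0,0.006,0.06],[0,0.006,0.06],[0,0.006,0.06],[0,0.006,0.06],[0,0.006,0.06]],"roll":[0,0,0,0,0,0,0,0],"grip":[0.045,0.045,0.045,0.045,0.045,0.045,0.045,0.045]}' 25
python3 -c "
from h import *
fg(.441,-.058,.046)"
```

```text
time_s: 55.8
position: [0.4417, -0.0572, 0.1068]
tool_rot: [[0.997, -0.073, 0.001], [-0.073, -0.997, -0.0], [0.001, 0.0, -1.0]]
ft_force: [-0.1, -0.4, 0.6]
grip_width: 0.045
slide [-0.0008, -0.0002, 0.0958] roll 0.0 q [-23.0, 17.0, 98.0, 0.0, 65.0, 72.0]
```

```bash
python3 -m crank '{"slide":[[-0.001,0,0.03],[-0.001,0,0.06],[-0.001,0,0.08],[-0.001,0,0.095],[-0.001,0,0.095],[-0.001,0,0.095],[-0.001,0,0.095],[-0.001,0,0.095]],"roll":[0,0,0,0,0,0,0,0],"grip":[0.045,0.045,0.045,0.045,0.045,0.045,0.03,0.01]}' 25
python3 -m crank '{"slide":[[0,0,0],[0,0,0],[0,0,0],[0,0,-0.03],[0,0,-0.08],[0,0,-0.13],[0,0,-0.17],[0,0,-0.2]],"roll":[0,0,0,0,0,0,0,0],"grip":[0.01,0.01,0.01,0.01,0.01,0.01,0.01,0.01]}' 25
python3 -c "
from h import *
t=T(CH,[-.045,-.05,0]);print(t)
go([t[0],t[1]+.001,.212],85.8)
g=get_image('side');save(g,'s36.png',(130,80,330,330),2.4)"
```

```text
time_s: 56.6
position: [0.441, -0.0574, 0.0121]
tool_rot: [[0.997, -0.073, 0.002], [-0.073, -0.997, -0.001], [0.002, 0.001, -1.0]]
ft_force: [0.1, -1.2, 4.6]
grip_width: 0.0204
time_s: 57.4
position: [0.4405, -0.057, 0.2142]
tool_rot: [[0.997, -0.073, 0.003], [-0.073, -0.997, -0.001], [0.003, 0.001, -1.0]]
ft_force: [0.7, -0.7, -1.6]
grip_width: 0.0206
[0.40743118 0.15395894 0.        ]
slide [-0.0485, -0.209, 0.0019] roll 0.0 q [-23.0, 10.0, 88.0, 0.0, 82.0, 71.0]
```

View pics/s36.png

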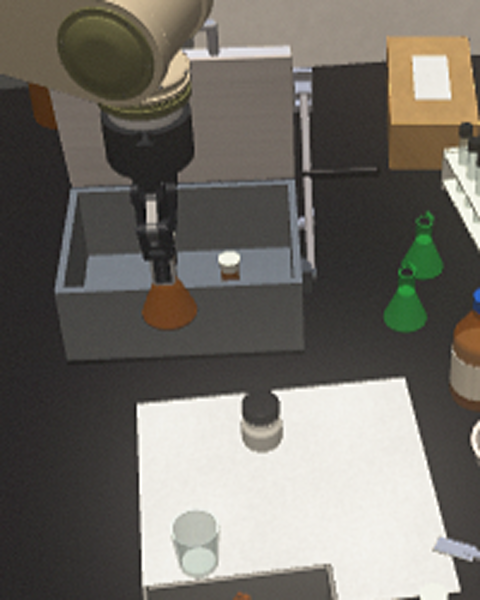

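```bash
python3 -m crank '{"slide":[[-0.01,-0.04,0],[-0.02,-0.08,0],[-0.03,-0.12,0],[-0.04,-0.16,0],[-0.048,-0.2,0],[-0.048,-0.208,0],[-0.048,-0.208,0],[-0.048,-0.208,0]],"roll":[0,0,0,0,0,0,0,0],"grip":[0.01,0.01,0.01,0.01,0.01,0.01,0.01,0.01]}' 25
python3 -m crank '{"slide":[[0,0,0],[0,0,0.02],[0,0,0.04],[0,0,0.06],[0,0,0.06],[0,0,0.06],[0,0,0.06],[0,0,0.06]],"roll":[0,0,0,0,0,0,0,0],"grip":[0.01,0.01,0.01,0.01,0.01,0.01,0.01,0.01]}' 25
python3 -c "
from h import *
t=T(CH,[-.045,-.05,0])
go([t[0],t[1]+.001,.021],85.8)
g=get_image('side');save(g,'s37.png',(130,50,330,250),3)
g=get_image('top');save(g,'t37.png',(100,130,300,330),3)"
```

```text
time_s: 58.25
position: [0.4079, 0.1531, 0.2111]
tool_rot: [[0.997, -0.073, -0.0], [-0.073, -0.997, -0.0], [-0.0, 0.0, -1.0]]
ft_force: [0.6, -0.9, -0.2]
grip_width: 0.0206
time_s: 59.05
position: [0.4083, 0.1537, 0.1521]
tool_rot: [[0.997, -0.073, 0.002], [-0.073, -0.997, 0.0], [0.002, -0.0, -1.0]]
ft_force: [0.2, 0.3, -0.7]
grip_width: 0.0201
slide [-0.0012, -0.0011, 0.1311] roll -0.0 q [5.0, 13.0, 95.0, -0.0, 72.0, 99.0]
```

View pics/s37.png

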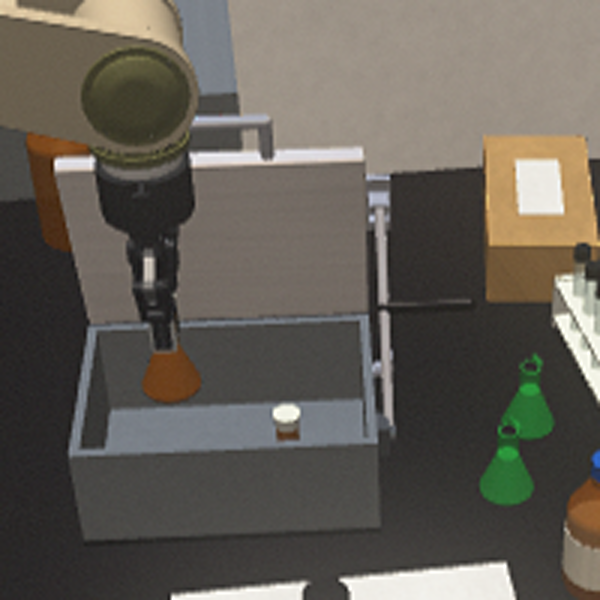

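View pics/t37.png

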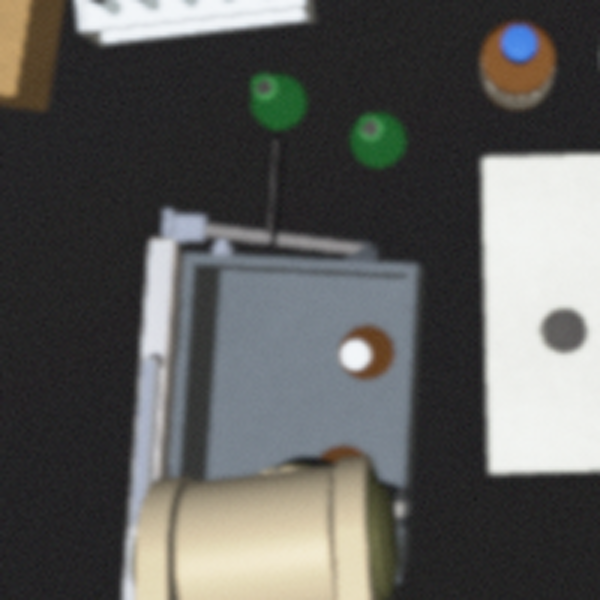

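```bash
python3 -m crank '{"slide":[[-0.001,0.001,0.01],[-0.001,0.001,0.02],[-0.001,0.001,0.03],[-0.001,0.001,0.04],[-0.001,0.001,0.05],[-0.001,0.001,0.06],[-0.001,0.001,0.07],[-0.001,0.001,0.08]],"roll":[0,0,0,0,0,0,0,0],"grip":[0.01,0.01,0.01,0.01,0.01,0.01,0.01,0.01]}' 25
python3 -c "
from h import *
t=T(CH,[-.045,-.05,0])
go([t[0],t[1]+.001,.021],85.8)
g=get_image('top');save(g,'t38.png',(100,130,300,330),3)"
```

```text
time_s: 59.95
position: [0.4067, 0.1529, 0.0704]
tool_rot: [[0.997, -0.073, -0.0], [-0.073, -0.997, 0.0], [-0.0, -0.0, -1.0]]
ft_force: [0.9, 0.2, 0.3]
grip_width: 0.0204
slide [0.0006, -0.0021, 0.0494] roll 0.0 q [5.0, 19.0, 103.0, 0.0, 58.0, 99.0]
```

View pics/t38.png

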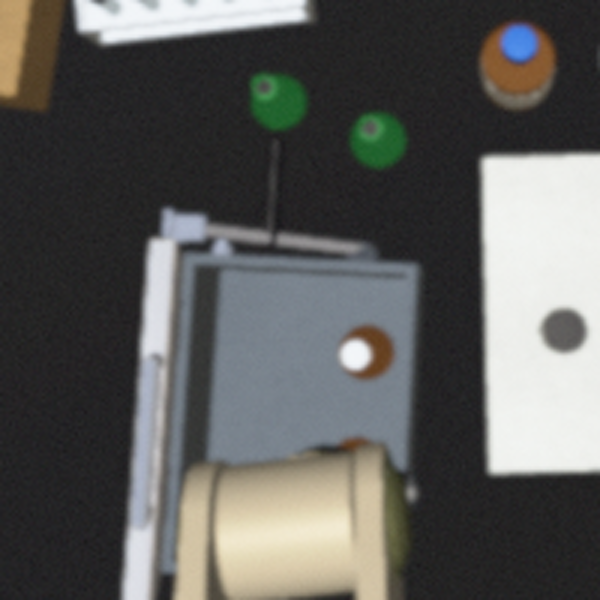

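Clear. Lower, release, lift and retreat.

```bash
python3 -m crank '{"slide":[[0,0,0.02],[0,0,0.035],[0,0,0.044],[0,0,0.048],[0,0,0.048],[0,0,0.048],[0,0,0.048],[0,0,0.048]],"roll":[0,0,0,0,0,0,0,0],"grip":[0.01,0.01,0.01,0.01,0.01,0.01,0.01,0.01]}' 25
python3 -m crank '{"slide":[[0,0,0.001],[0,0,0.001],[0,0,0.001],[0,0,0.001],[0,0,0.001],[0,0,0.001],[0,0,-0.02],[0,0,-0.05]],"roll":[0,0,0,0,0,0,0,0],"grip":[0.01,0.02,0.025,0.033,0.033,0.033,0.033,0.033]}' 25
python3 -m crank '{"slide":[[0,0,-0.03],[0,0,-0.06],[0,0,-0.09],[0,0,-0.12],[0,0.03,-0.12],[0,0.08,-0.12],[0,0.12,-0.12],[0,0.16,-0.12]],"roll":[0,0,0,0,0,0,0,0],"grip":[0.033,0.033,0.033,0.033,0.033,0.033,0.033,0.033]}' 25
python3 -m crank '{"slide":[[0,0.04,0],[0,0.08,0],[-0.02,0.12,0],[-0.04,0.16,0],[-0.06,0.2,0],[-0.06,0.24,0],[-0.06,0.28,0],[-0.06,0.32,0]],"roll":[0,0,0,0,0,0,0,0],"grip":[0.033,0.033,0.033,0.033,0.033,0.033,0.033,0.033]}' 25
python3 -c "
from see import *
G={n:get_image(n) for n in('side','top')}
for n in G: save(G[n],n+'39.png')
g=G['top'];save(g,'t39.png',(130,170,250,300),5)
for th in(1.3,1.33,1.36,1.39):print(th,proj(g,[lidbar(th)]))
for t in('flask1','snapped1','lid'):
  for n in G: print(n,t,[(round(r['confidence'],2),np.round(r['box'],1).tolist()) for r in silhouettes(t,G[n])])
"
```

```text
time_s: 60.8
position: [0.4069, 0.153, 0.0235]
tool_rot: [[0.997, -0.073, 0.001], [-0.073, -0.997, 0.0], [0.001, -0.0, -1.0]]
ft_force: [0.5, -0.4, -0.5]
grip_width: 0.0203
time_s: 61.6
position: [0.4059, 0.153, 0.0731]
tool_rot: [[0.997, -0.073, -0.003], [-0.073, -0.997, -0.0], [-0.003, 0.0, -1.0]]
ft_force: [0.4, 0.5, 0.2]
grip_width: 0.0331
time_s: 62.4
position: [0.3946, -0.0081, 0.1934]
tool_rot: [[0.997, -0.073, 0.001], [-0.073, -0.997, -0.0], [0.001, 0.0, -1.0]]
ft_force: [0.7, 0.4, 0.2]
grip_width: 0.0326
time_s: 63.2
position: [0.3111, -0.3231, 0.1934]
tool_rot: [[0.997, -0.074, 0.0], [-0.074, -0.997, -0.0], [0.0, 0.0, -1.0]]
ft_force: [-0.1, 0.1, -1.1]
grip_width: 0.033
1.3 [[152.66874468 277.16673679]]
1.33 [[148.82853414 277.07770584]]
1.36 [[144.98203156 276.97606759]]
1.39 [[141.13593593 276.86192339]]
side flask1 [(0.58, [309.9, 342.5, 22.5, 45.7]), (0.57, [226.1, 191.6, 6.5, 16.0]), (0.43, [189.1, 191.9, 6.9, 14.0])]
top flask1 [(0.88, [392.3, 195.8, 24.0, 16.2]), (0.77, [223.1, 246.3, 15.9, 22.0]), (0.64, [216.9, 282.8, 20.2, 20.7]), (0.19, [189.5, 257.6, 101.8, 166.1])]
side snapped1 [(0.89, [211.8, 370.6, 24.7, 27.6]), (0.85, [299.4, 203.2, 19.2, 31.3]), (0.84, [306.5, 183.1, 19.2, 32.5]), (0.7, [233.9, 345.2, 24.8, 33.5]), (0.53, [257.6, 363.9, 20.8, 24.1])]
top snapped1 [(0.75, [386.8, 250.9, 18.7, 22.7]), (0.74, [192.6, 166.0, 16.1, 16.0]), (0.55, [408.1, 267.3, 23.1, 21.6]), (0.52, [406.4, 235.2, 19.3, 15.6]), (0.48, [224.2, 178.4, 18.3, 18.3])]
side lid [(0.55, [203.8, 123.0, 113.5, 71.1])]
top lid [(0.71, [154.5, 272.1, 30.6, 139.9])]
```

View pics/side39.png

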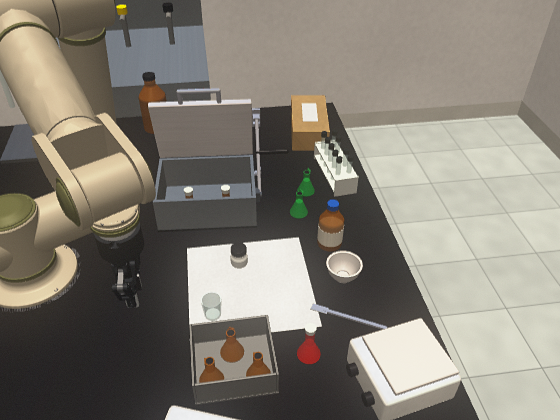

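View pics/t39.png

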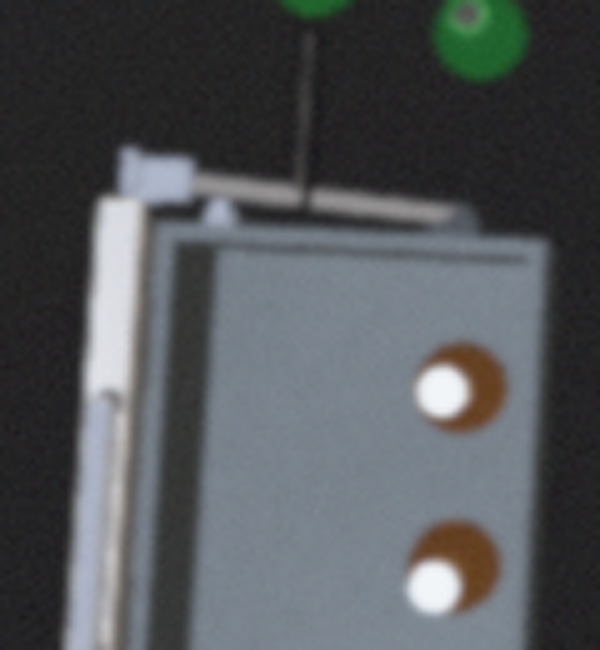

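View pics/top39.png

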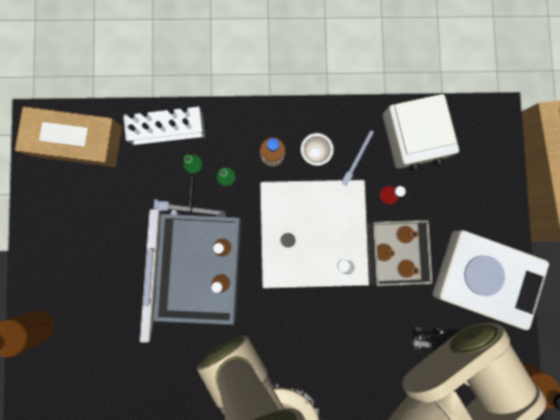

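```bash
python3 -c "
from see import *
g=get_image('top')
for n,uv in(('B',(461/5+130-.5,388/5+170-.5)),('E',(454/5+130-.5,566/5+170-.5))):
  b=ray(g,uv,.014); print(n,np.array(T([0,0,-CH[2]],(b-[CH[0],CH[1],0]).reshape(1,3))),b,proj(g,[[b[0],b[1],.105]]))
print('seen B',442/5+129.5,391/5+169.5,'E',434/5+129.5,587/5+169.5)
# rod/slot tip
tip=lambda th:np.array([-.05+.206*np.cos(th-.1),.075+.206*np.sin(th-.1)])
sl=lambda th:np.array([.1-.14*np.cos(th),.105+.14*np.sin(th)])
print(np.linalg.norm(tip(1.04)-sl(1.36)),[ (r,l,round(np.linalg.norm(tip(r)-sl(l))*1000,1)) for r in(1.04,1.06,1.08) for l in(1.32,1.335,1.35)])
a=get_image('side');
d=np.abs(cv2.imread('pics/side39.png').astype(int)-cv2.cvtColor(a['frame'],cv2.COLOR_RGB2BGR)).max();print(d);st()"
```

```text
B [[ 0.05515438 -0.0499396   0.014     ]] [0.50731667 0.1466245  0.014     ] [[217.74002532 247.9749324 ]]
E [[-0.04378049 -0.05201875  0.014     ]] [0.40849832 0.15185566 0.014     ] [[216.17930383 286.90178706]]
seen B 217.9 247.7 E 216.3 286.9
0.0009590191174842415 [(1.04, 1.32, np.float64(6.3)), (1.04, 1.335, np.float64(4.2)), (1.04, 1.35, np.float64(2.2)), (1.06, 1.32, np.float64(4.3)), (1.06, 1.335, np.float64(2.8)), (1.06, 1.35, np.float64(2.5)), (1.08, 1.32, np.float64(5.5)), (1.08, 1.335, np.float64(5.6)), (1.08, 1.35, np.float64(6.4))]
189
63.7 [ 0.312  -0.3206  0.1934] [ 0.5 -0.8  0.5] 0.0329
```

```bash
python3 -c "
from h import *
a=get_image('side');f=cv2.cvtColor(a['frame'],cv2.COLOR_RGB2BGR).astype(int)
d=np.abs(cv2.imread('pics/side39.png').astype(int)-f).max(2)>40
ys,xs=np.where(d);print(len(xs),xs.max() if len(xs) else 0, ys.min() if len(ys) else 0)
print((d[:,160:]).sum())
print(close_job())"
```

```text
1349 155 9
0
the job is handed in; nothing more can be done
None
```

The chest is propped open on its rod, both sound flasks stand in it, and all three snapped flasks stand in the broken-glass bin. I handed the job in at about 64 s; no verdict was reported.

**Last checks**
- **Lid and rod:** from the top camera the lid is at about 1.34 rad. The rod is at about 1.06 to 1.08 rad, against the 1.04 you gave for seated. By geometry that puts the tip about 3 to 6 mm from the slot's middle, inside the 14 mm limit.
- **Flasks in the chest:** their stoppers are within 0.3 px of where upright flasks would show, at chest coordinates of about (+55, -50) and (-44, -52) mm.
- **Still at the end:** outside the arm, nothing changed between the last two side pictures. The bystanders, the green look-alikes and the red flask look where they were.

**What disagreed**
- **First grip on the lid bar:** it closed on nothing. In the pictures the fingertips sit about 35 mm higher than the reported tool position says. I allowed for this from then on, and the later grasps and placings fitted it.
- **Lowering the lid:** it pushed the rod a little past where I had set it, which is why the lid rests slightly below 1.36 but still inside the allowed range. I left it there.

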